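# Change over the bottle shaker

### The arm

A 6-joint arm with a two-finger parallel gripper is mounted at the origin on a cart in front of the work surface, level with it; the furniture and walls round the work are solid. World frame = base frame: x ahead of the robot, y to its left, z up, the work surface at z = 0. Lengths are in mm, angles in rad, forces in N, time in s.
With the tool pointing down it reaches from about 350 to 975 mm from the base axis. Payload 7.1 kg.
Tool frame: the origin (TCP) lies midway between the tips of the shut fingers; the grasp point (between the pads) lies ctrl.tcp_to_grasp behind it (ctrl.tcp_to_grasp is the distance from the TCP to the grasp point, in mm); z points along the fingers, y is the direction in which the jaws open and shut (so a half turn about z gives the same grasp; the last joint's range is limited). The gripper opens to 88 mm and grips with 3 to 60 N. Pads are 20 mm wide; open, the fingers measure 115 mm over their backs; the gripper's body (75 mm by 178 mm) begins 61 mm behind the grasp point.
Start: joints at [-1.167, 0.423, 1.63, -0, 1.089, -0.019], TCP at [256.462, -569.94, 222.675] pointing down, gripper open.
Joint ranges: [-3, 3], [-0.9, 2.11], [0.09, 2.58], [-1.31, 4.45], [0.11, 2.69], [-2.54, 2.54]. Speed limits (rad/s): [2.39, 2.39, 3.01, 3.14, 3.14, 3.14].

### API

Orientations are given as a rotation vector (axis times angle).
In Python, from workcell import ctrl gives the robot as it stands.
- The arm moves only by the tool play_rows, never from a script. Its argument "increments" is text: rows parted by semicolons, each of 5 numbers parted by spaces: the opening, from 0 (shut) to 1 (fully open), then the shift along the world's x, y, z in m, then the turn about the world's z in degrees. A call has 1 to 20 rows; each row shifts and turns the commanded pose from where the row before left it; what a row does not reach is not made up. A row lasts 1/10 s, in which the tool goes at most 50 mm and 8.59 degrees, less where a joint would pass 70% of its speed; a pose out of reach is approached as far as the arm can. A call is refused whole if a number of a shift passes 0.05 or a number of a turn 8.59, either way. A call with a gripper value outside its range is refused whole. The fingers move at their own pace and stop on an object; the grip force is fixed at half the most. Time passes only in rows, so rows that do not move let the fingers close. It gives the time, the measured TCP pose, the force and the opening at its end, in the units of the state.
- ctrl.get_obs(): the state, without advancing time (a new reading comes with each control period).
- ctrl.get_image(name): name is "side" or "top" or "wrist"; returns a dict with "img" (384x512x3 uint8, red, green, blue), "range_z" (384x512 float32, mm along the optical axis (not along the pixel's ray), 0 where there is no reading), "vertical_fov" (degrees; the focal length in pixels is half the picture's height over the tangent of half this angle, whatever the lens; pixels are square), "cx", "cy" (the principal point, pixels), "origin" and "attitude" of the camera in the world. Camera axes: x right, y down, z forward; pixel columns grow to the right and rows downward; lengths in mm; the calibration is good to about 2 mm. A picture is of the moment at which its call begins.
- ctrl.close_job(): hands the job in, once; it reports no verdict.
The state is a dict: "t": time; "qpos": joint angles; "qvel": joint speeds; "joint_torque": joint torques, N m; "ee_pos": TCP position; "orientation": TCP orientation; "ft_force": force on the tool from outside, world axes, zero at the start; "moment": the same for the moment, N m; "width": finger opening in mm.
Only numpy, scipy, OpenCV 4.12 (cv2) and the standard library are available. Lean on these libraries where they do the work, as an engineer would, in place of code of your own. Each camera call takes 0.05 s, during which the arm holds its last target. There are 200 camera calls.

### The job

Change over the bottle shaker: swing its sprung hold-down bar right back, take out the tall amber bottle and stand it in the steel tray, then stand every fallen clear bottle upright on the black mat, in one row under where the bar comes down. Finally bring the bar over again so that it bears down on all their caps.

Things in the scene. Friction and masses are not known exactly. Their poses are not given: they have to be found in the camera images.
- shaker: white bottle shaker, a flat box fixed to the bench. Origin on the bench (z=0) below the middle of the row where bottles are to stand; x to its back (away from the robot), y along the row, z up. White box x -52 to 112, y -170 to 170 mm, top at z 29.5 mm; two 24 x 12 mm aluminium posts at its back (x 90, y +-162 mm) up to z 160 mm carry the hold-down bar's hinge
- bar_middle (a point): middle of the hold-down bar's cross rod: steel, 14 mm thick (the middle 70 mm black), 300 mm long, parallel to the shaker's y, carried at both ends by side arms reaching 90 mm from the hinge line. Bar level (angle 0): at x 0, z 145.5 mm of the shaker; it rises and swings towards the shaker's back
- bail (a joint): angle of the hold-down bar, rad: 0 = level, its start, lying on the amber bottle's cap; about -0.15 = lying on caps of clear bottles; -0.25 = lower stop; 2.05 = leaning back past upright (stop). Over-centre spring with a slow damper: below about 1.1 it is driven down (about 5 N at the rod), above that driven back, and it stays. Moving it takes up to about 8 N at the rod
- bottle_1: clear reagent bottle with a blue screw cap, round, 46 mm across, 95 mm tall, on a square black rubber boot (46 x 46 mm, 16 mm high) that keeps it from rolling; 0.1 to 0.2 kg, centre of mass 30 mm up; cap 32 mm across, top flat. Origin: centre of its underside; z axis to the cap. Starts lying near the shaker, its axis roughly across the bench. Two or three of the three are present
- bottle_2: second bottle, like bottle_1
- bottle_3: third bottle, like bottle_1
- mat_middle (a point): middle of the top of the smooth black plastic mat on the shaker (x +-42, y +-131 mm about this point), on the line under the lowered bar: at x 0, y 0, z 30 mm of the shaker, with the same axes
- hinge_middle (a point): middle of the hold-down bar's hinge line, which runs along the shaker's y: at x 90, y 0, z 145.5 mm of the shaker
- amber: tall amber reagent bottle with a black screw cap, round, 52 mm across, 108 mm tall, square black boot 52 x 52 x 16 mm at its foot, 0.15 to 0.28 kg, cap 36 mm across. Origin: centre of its underside; z axis to the cap. It starts standing on the mat under the bar, up to 80 mm from the middle; only one
- tray: steel tray fixed on the bench at the left end of the shaker, 120 x 120 mm outside, floor 4 mm thick, rim 4 mm thick and 12 mm high. Origin: bench level under its centre

How it is judged:
By the outcome, as a careful person would: the job done as asked, in the order asked, and still so for the second after the job is handed in, with the robot touching nothing.
Of bottle_1, bottle_2, bottle_3 only 2 to 3 are there at a start; the rules pass over those that are not, and their reading is None.
At some moment in a run one of bottle_1, bottle_2, bottle_3 may be knocked a few centimetres aside while the robot is not near it.
Once in a run the grip may slacken for a moment while it holds something.
It also fails if it takes over 210 s, if anything falls off the work surface, if the arm or the gripper's body presses on something with over 40 N, if the wrist force passes 120 N, or if a joint passes its speed limit or range.

## Working session

There is one attempt and no reset: what is moved stays moved. The work goes in short steps, Python scripts to look and compute and a tool call to move; the robot and the scene stay as the last step left them, time stands still between calls to the robot, and variables do not carry over. Pictures are saved under pics/ and viewed, on a budget of 14 in all, crops included, one or two more only if the job needs it, and the job is handed in when it is done.

Besides the shell and the picture viewer there is one more tool, called after "Emit:" as name(argument=value, ...) on one line, values as JSON. play_rows: Moves the arm, as the interface text tells. Its arguments: {"type":"object","properties":{"increments":{"type":"string"}},"required":["increments"]}

```bash
mkdir -p pics; ls
cat > h.py <<'E'
import numpy as np, cv2
from workcell import ctrl
from scipy.spatial.transform import Rotation as R
def cam(n):
    d=ctrl.get_image(n); h,w=d["img"].shape[:2]
    f=h/2/np.tan(np.radians(d["vertical_fov"])/2)
    a=np.array(d["attitude"],float)
    M=a if a.shape==(3,3) else R.from_rotvec(a).as_matrix()
    o=np.array(d["origin"],float)
    v,u=np.mgrid[:h,:w]
    rays=np.stack([(u-d["cx"])/f,(v-d["cy"])/f,np.ones((h,w))],-1)@M.T
    P=o+rays*d["range_z"][...,None]; P[d["range_z"]==0]=np.nan
    return d,P,rays,o
def save(n,img): cv2.imwrite("pics/"+n,cv2.cvtColor(img,cv2.COLOR_RGB2BGR))
E
python3 - <<'E'
from h import *
print(ctrl.get_obs(), ctrl.tcp_to_grasp)
for n in ("top","side"):
    d,P,r,o=cam(n); save(n+"0.png",d["img"]); print(n,o,d["attitude"],d["vertical_fov"],d["cx"],d["cy"]); np.save(n+"0.npy",P)
    for v in range(40,384,60): print([tuple(np.round(P[v,u]).tolist()) for u in range(30,512,75)])
E
```

```text
pics
{'t': 0.0, 'qpos': array([-1.16697173e+00,  4.23846834e-01,  1.63068231e+00, -1.80808475e-05,
        1.08860437e+00, -1.90017011e-02]), 'qvel': array([-0.00107826,  0.00148596, -0.00038294, -0.00062705,  0.00164599,
        0.00184886]), 'joint_torque': array([ 4.71914682e-03, -5.44602942e+01, -2.73664963e+01,  6.44710497e-02,
        2.26577790e-02, -1.20667960e-04]), 'ee_pos': array([ 256.26124997, -569.43770057,  221.90098047]), 'orientation': array([-3.07016765e+00, -6.58933595e-01,  4.87293476e-04]), 'ft_force': array([-0.10604205,  0.63613869,  0.2614914 ]), 'moment': array([ 0.02512967, -0.01186365,  0.0549944 ]), 'width': 87.77899148859656} 18.700000000000003
top [ 463.93112856   32.81738619 1251.95313451] [-2.21940504  2.1625373  -0.07754981] 44.33530385786323 258.5914092622205 191.42870195032688
[(806.0, 480.0, 354.0), (945.0, 452.0, 4.0), (951.0, 250.0, 2.0), (959.0, 47.0, -4.0), (964.0, -157.0, -1.0), (963.0, -357.0, 15.0), (959.0, -548.0, 39.0)]
[(692.0, 482.0, 337.0), (781.0, 446.0, 0.0), (787.0, 245.0, 0.0), (793.0, 43.0, -4.0), (798.0, -160.0, -2.0), (803.0, -36
[... 1056 characters left out ...]
(533.0, 424.0, 5.0), (718.0, 479.0, 71.0), (881.0, 478.0, 182.0)]
[(-693.0, 6.0, -807.0), (130.0, -67.0, 3.0), (-113.0, 375.0, -805.0), (463.0, 146.0, 3.0), (642.0, 214.0, 66.0), (793.0, 360.0, -1.0), (957.0, 464.0, 1.0)]
[(-467.0, -212.0, -800.0), (30.0, -120.0, -390.0), (404.0, -99.0, 5.0), (588.0, -40.0, 111.0), (713.0, 102.0, 1.0), (867.0, 201.0, 1.0), (1021.0, 300.0, 1.0)]
[(-277.0, -402.0, -807.0), (350.0, -315.0, 3.0), (496.0, -221.0, 3.0), (642.0, -126.0, -0.0), (788.0, -34.0, 7.0), (932.0, 60.0, 4.0), (1057.0, 103.0, 102.0)]
[(303.0, -508.0, 3.0), (458.0, -419.0, 47.0), (623.0, -343.0, 173.0), (716.0, -239.0, -0.0), (854.0, -166.0, 67.0), (991.0, -62.0, 2.0), (1061.0, -85.0, 278.0)]
```

View pics/top0.png

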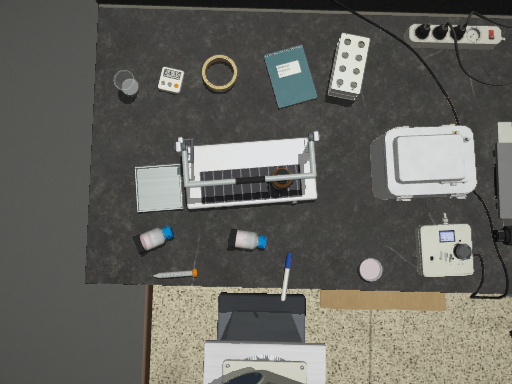

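View pics/side0.png

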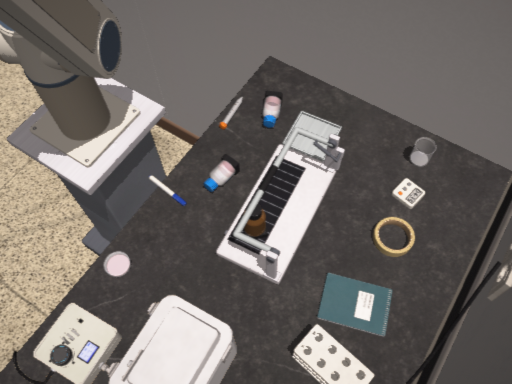

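The top view shows two fallen clear bottles, at about (153,238) and (247,240). The amber is under the bar at (283,180), and the tray is at (160,188). Now I'll measure them.

```bash
cat >> h.py <<'E'
def plane(r,o,u,v,z):
    k=r[int(round(v)),int(round(u))]; return (o+k*(z-o[2])/k[2])
def blobs(m,amin=25):
    n,l,s,c=cv2.connectedComponentsWithStats(m.astype(np.uint8)); return [(l==i,c[i],s[i,4]) for i in range(1,n) if s[i,4]>=amin]
def onplane(r,o,m,z):
    k=r[m]; return o+k*((z-o[2])/k[:,2])[:,None]
E
cat > meas.py <<'E'
from h import *
import sys
for n in ("top","side"):
    d,P,r,o=cam(n); im=d["img"]; hsv=cv2.cvtColor(im,cv2.COLOR_RGB2HSV); H,S,V=[hsv[...,i].astype(int) for i in range(3)]
    G=onplane(r,o,np.ones(H.shape,bool),0).reshape(*H.shape,3)
    near=(G[...,0]>330)&(G[...,0]<860)&(G[...,1]<330)&(G[...,1]>-260)
    print("==",n)
    for m,c,a in blobs(near&(H>95)&(H<112)&(S>170)&(V>90)): 
        print("blue",np.round(c),a,"z23",np.round(plane(r,o,*c,23)[:2]),"depth",np.round(np.nanmedian(P[m],0)))
    for m,c,a in blobs(near&(H>4)&(H<20)&(S>120)&(V>40)):
        print("amber",np.round(c),a,np.round(plane(r,o,*c,70)[:2]),"depth",np.round(np.nanmedian(P[m],0)))
    # liquid / clear body: pinkish bright
    for m,c,a in blobs(near&((H>150)|(H<6))&(S>15)&(V>110),40):
        print("pink",np.round(c),a,"z23",np.round(plane(r,o,*c,23)[:2]),"depth",np.round(np.nanmedian(P[m],0)))
    if n=="top":
        m=near&(V>200)&(S<40)&(np.abs(P[...,2]-29)<12)
        m=cv2.morphologyEx(m.astype(np.uint8),cv2.MORPH_OPEN,np.ones((3,3)))
        q=onplane(r,o,m>0,29.5)[:,:2]
        q=q[(q[:,1]>-160)&(q[:,1]<230)&(q[:,0]>500)]
        b=cv2.minAreaRect(q.astype(np.float32)); print("box",b,np.round(cv2.boxPoints(b)).tolist())
        c=cv2.resize(im[125:265,125:335],None,fx=3.8,fy=3.8,interpolation=cv2.INTER_CUBIC); save(sys.argv[1],c)
E
python3 meas.py c1.png
```

```text
== top
blue [167. 232.] 98 z23 [432. 262.] depth [433. 258.  35.]
blue [262. 242.] 90 z23 [413.  15.] depth [414.  15.  36.]
blue [288. 260.] 42 z23 [368. -54.] depth [370. -55.  13.]
amber [277. 171.] 30 [594. -18.] depth [591. -15. 107.]
amber [282. 184.] 79 [561. -31.] depth [558. -29. 108.]
pink [145. 241.] 48 z23 [408. 318.] depth [406. 314.  44.]
box ((594.5732421875, 47.154571533203125), (158.65980529785156, 326.9836120605469), 5.809982776641846) [[499.0, 202.0], [532.0, -124.0], [690.0, -107.0], [657.0, 218.0]]
== side
blue [269. 121.] 108 z23 [434. 260.] depth [438. 254.  34.]
blue [210. 184.] 103 z23 [414.  16.] depth [420.  11.  36.]
amber [256. 226.] 303 [587. -36.] depth [593. -46.  97.]
pink [271. 106.] 96 z23 [412. 305.] depth [421. 290.  45.]
pink [226. 168.] 187 z23 [421.  76.] depth [431.  66.  44.]
pink [123. 259.] 104 z23 [ 361. -256.] depth [ 358. -255.   18.]
```

View pics/c1.png

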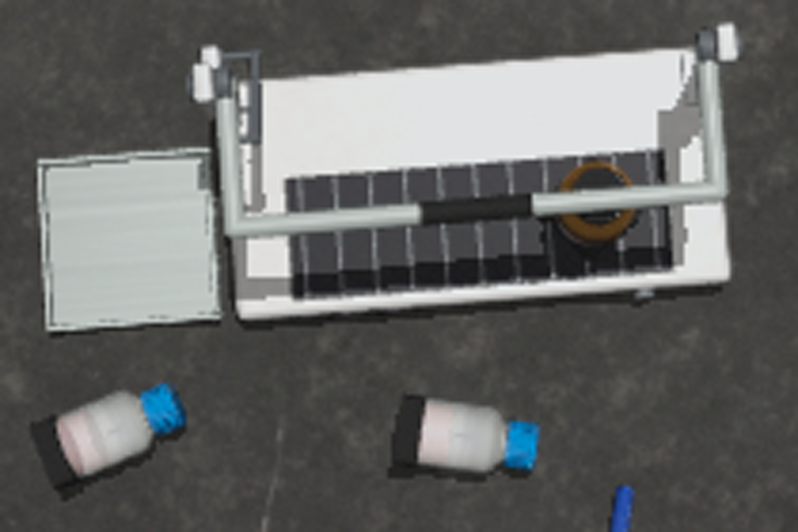

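The crop shows the bar, mat, amber and two bottles clearly. I'll cast these crop pixels onto their known heights.

Run:
```python
from h import *
d,P,r,o=cam("top")
f=384/2/np.tan(np.radians(d["vertical_fov"])/2); a=np.array(d["attitude"]); M=R.from_rotvec(a).as_matrix()
def pt(cx,cy,z):
    u,v=125+(cx+.5)/3.8-.5,125+(cy+.5)/3.8-.5
    k=M@np.array([(u-d["cx"])/f,(v-d["cy"])/f,1]); return (o+k*(z-o[2])/k[2])[:2]
L=dict(matBL=(287,180,30),matBR=(660,150,30),matFL=(295,297,30),matFR=(672,268,30),rodL=(238,226,145.5),rodR=(716,192,145.5),blkL=(421,213,145.5),blkR=(533,205,145.5),
 amb=(597,202,130),boxFL=(238,318,25),boxFR=(730,284,25),trTL=(38,160,12),trTR=(211,150,12),trBL=(48,331,12),trBR=(221,319,12),
 b1base=(50,462,35),b1cap=(176,400,23),b2base=(392,437,30),b2cap=(537,446,23))
W={k:pt(*v) for k,v in L.items()}
for k,v in W.items(): print(k,np.round(v,1))
for a_,b_ in(("matBL","matBR"),("matFL","matFR"),("rodL","rodR"),("boxFL","boxFR"),("trBL","trBR"),("trTL","trTR"),("blkL","blkR")):
    e=W[a_]-W[b_]; print(a_,np.linalg.norm(e).round(1),np.degrees(np.arctan2(-e[0],e[1])).round(1))
print("mat mid",np.mean([W[k] for k in("matBL","matBR","matFL","matFR")],0),"rod mid",(W["rodL"]+W["rodR"])/2,(W["blkL"]+W["blkR"])/2,"tray",np.mean([W[k] for k in W if k[:2]=="tr"],0))
for z in (145,):
    m=(np.abs(P[...,2]-147)<12)&(P[...,1]>-130)&(P[...,1]<200)&(P[...,0]>540)&(P[...,0]<620); q=P[m]; print(len(q),np.polyfit(q[:,1],q[:,0],1))
```

```text
matBL [590.2 180.2]
matBR [617.7 -75. ]
matFL [510.2 172. ]
matFR [536.7 -84.9]
rodL [548.9 195.6]
rodR [ 577.8 -100.1]
blkL [559.9  82.6]
blkR [566.7  13.3]
amb [571.1 -27.2]
boxFL [495.  211.1]
boxFR [ 527.1 -125.4]
trTL [601.5 355.7]
trTR [611.6 235.9]
trBL [483.  343.7]
trBR [494.3 224.7]
b1base [394.4 332.8]
b1cap [438.  251.7]
b2base [416.9 103. ]
b2cap [413.    4.3]
matBL 256.7 6.1
matFL 258.2 5.9
rodL 297.1 5.6
boxFL 338.0 5.4
trBL 119.6 5.5
trTL 120.2 4.9
blkL 69.6 5.6
mat mid [563.71506365  48.06698288] rod mid [563.3615998   47.71332143] [563.34102229  47.92347993] tray [547.60970316 289.97532132]
1059 [-7.01891373e-02  5.73370204e+02]
```

Emit:
play_rows(increments="1 0.017 0.034 0.005 4;1 0.017 0.034 0.005 4;1 0.017 0.034 0.005 4;1 0.017 0.034 0.005 4;1 0.017 0.034 0.005 4;1 0.017 0.034 0.005 4;1 0.017 0.034 0.005 4;1 0.017 0.034 0.005 4;1 0.017 0.034 0.005 4;1 0.017 0.034 0.005 4;1 0.017 0.034 0.005 4;1 0.017 0.034 0.005 4;1 0.017 0.034 0.005 4;1 0.017 0.034 0.005 4;1 0.017 0.034 0.005 4;1 0.017 0.034 0.005 4;1 0.017 0.034 0.005 4;1 0.017 0.034 0.005 4;1 0.001 0.006 0 -0.6;1 0 0 0 0")

```text
t: 2.25
ee_pos: [563.3, 49.0, 312.3]
orientation: [-2.108, -2.329, 0.001]
ft_force: [-0.2, -0.7, -0.8]
width: 87.7
```

Emit:
play_rows(increments="1 0 0 -0.03 0;1 0 0 -0.03 0;1 0 0 -0.03 0;1 0 0 -0.03 0;1 0 0 -0.03 0;1 0 0 -0.02 0;1 0 0 -0.015 0;1 0 0 0 0;0 0 0 0 0;0 0 0 0 0;0 0 0 0 0;0 0 0 0 0;0 0 0 0 0;0 0 0 0 0;0 0 0 0 0;0 0 0 0 0")

```text
t: 3.85
ee_pos: [563.4, 48.1, 127.7]
orientation: [-2.11, -2.328, 0.0]
ft_force: [0.2, 0.2, 0.4]
width: 27.4
```

Emit:
play_rows(increments="0 0 0 0 0;0 0 0 0 0;0 0 0 0 0;0 0.0005 0 0.0045 0;0 0.0005 0 0.0045 0;0 0.0005 0 0.0045 0;0 0.0005 0 0.0045 0;0 0.0013 0.0001 0.0043 0;0 0.0013 0.0001 0.0043 0;0 0.0013 0.0001 0.0043 0;0 0.0013 0.0001 0.0043 0")

```text
t: 4.95
ee_pos: [570.1, 48.7, 162.5]
orientation: [-2.109, -2.327, 0.001]
ft_force: [3.1, 3.2, -10.1]
width: 12.7
```

Emit:
play_rows(increments="0 0.0021 0.0002 0.004 0;0 0.0021 0.0002 0.004 0;0 0.0021 0.0002 0.004 0;0 0.0021 0.0002 0.004 0;0 0.0029 0.0003 0.0034 0;0 0.0029 0.0003 0.0034 0;0 0.0029 0.0003 0.0034 0;0 0.0029 0.0003 0.0034 0;0 0.0035 0.0003 0.0028 0;0 0.0035 0.0003 0.0028 0;0 0.0035 0.0003 0.0028 0;0 0.0035 0.0003 0.0028 0;0 0.004 0.0004 0.002 0;0 0.004 0.0004 0.002 0;0 0.004 0.0004 0.002 0;0 0.004 0.0004 0.002 0;0 0.0043 0.0004 0.0012 0;0 0.0043 0.0004 0.0012 0;0 0.0043 0.0004 0.0012 0;0 0.0043 0.0004 0.0012 0")

```text
t: 6.95
ee_pos: [638.3, 54.7, 217.7]
orientation: [2.109, 2.327, 0.001]
ft_force: [-2.0, 1.2, 0.1]
width: 13.4
```

Emit:
play_rows(increments="0 0.0045 0.0004 0.0003 0;0 0.0045 0.0004 0.0003 0;0 0.0045 0.0004 0.0003 0;0 0.0045 0.0004 0.0003 0;0 0.0045 0.0004 -0.0006 0;0 0.0045 0.0004 -0.0006 0;0 0.0045 0.0004 -0.0006 0;0 0.0045 0.0004 -0.0006 0;0 0.0043 0.0004 -0.0015 0;0 0.0043 0.0004 -0.0015 0;0 0.0043 0.0004 -0.0015 0;0 0 0 0 0")

```text
t: 8.15
ee_pos: [687.5, 59.3, 210.3]
orientation: [2.109, 2.327, 0.001]
ft_force: [1.7, 2.5, -2.5]
width: 13.0
```

Emit:
play_rows(increments="1 0 0 0 0;1 0 0 0 0;1 0 0 0 0;1 0 0 0 0;1 0 0 0 0;1 0 0 0 0;1 0 0 0.03 0;1 0 0 0.03 0;1 0 0 0.03 0;1 0 0 0 0;1 -0.03 0 0 0;1 -0.03 0 0 0;1 -0.03 0 0 0;1 -0.03 -0.04 0 0;1 0 -0.04 0 0;1 0 0 0 0")

```text
t: 9.75
ee_pos: [565.5, -23.9, 300.2]
orientation: [2.113, 2.325, -0.002]
ft_force: [0.2, 0.2, -0.9]
width: 87.8
```

Run:
```python
from h import *
d,P,r,o=cam("side"); d2,P2,r2,o2=cam("top"); 
save("s1.png",np.hstack([cv2.resize(d["img"][160:290,190:320],(400,400),interpolation=cv2.INTER_CUBIC),cv2.resize(d2["img"][125:265,175:335],(400,350),interpolation=cv2.INTER_CUBIC)[:400] if 0 else cv2.resize(d2["img"][125:265,195:335],(400,400),interpolation=cv2.INTER_CUBIC)]))
```

```text
(no output)
```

View pics/s1.png

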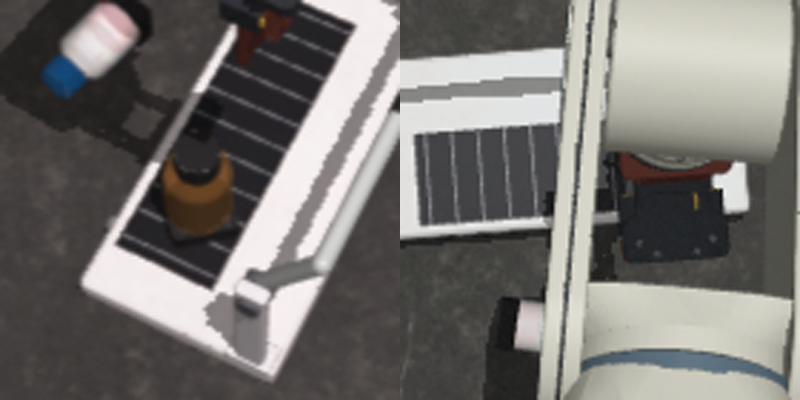

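The side view shows the bar swung back past upright and the amber free. Its cap top is at about pixel (254,209). I'll cross-check the cap position from this view.

Run:
```python
from h import *
d,P,r,o=cam("side"); im=d["img"]; hsv=cv2.cvtColor(im,cv2.COLOR_RGB2HSV).astype(int)
print(plane(r,o,254.3,209.4,138), P[207:214,252:258].reshape(-1,3).mean(0))
s=(slice(195,245),slice(236,275))
m=(np.abs(P[...,0]-575)<60)&(np.abs(P[...,1]+27)<50)&(P[...,2]>128)&(P[...,2]<150); q=P[m]; print(len(q),np.median(q,0),q[:,:2].min(0),q[:,:2].max(0))
# bar rod seen: z 200-250 behind
m=(P[...,2]>205)&(P[...,2]<250)&(P[...,0]>650)&(P[...,0]<760)&(P[...,1]<230)&(P[...,1]>-120); q=P[m]; print(len(q),np.median(q,0))
```

```text
[579.03188643 -29.12187433 138.        ] [581.58646624 -30.97883483 139.06063317]
212 [579.2522922  -30.66678301 138.79031787] [560.62203693 -47.27886192] [595.56347453 -12.33696242]
1007 [698.99470429  41.73275018 232.44210338]
```

Emit:
play_rows(increments="1 0.012 -0.006 -0.02 0;1 0 0 -0.03 0;1 0 0 -0.03 0;1 0 0 -0.03 0;1 0 0 -0.03 0;1 0 0 -0.03 0;1 0 0 -0.025 0;1 0 0 0 0;0 0 0 0 0;0 0 0 0 0;0 0 0 0 0;0 0 0 0 0;0 0 0 0 0;0 0 0 0 0;0 0 0 0 0;0 0 0 0 0;0 0 0 0 0")

```text
t: 11.6
ee_pos: [578.6, -26.9, 106.3]
orientation: [-2.11, -2.328, 0.0]
ft_force: [-2.7, -0.7, 7.0]
width: 45.3
```

Emit:
play_rows(increments="0 0 0 0.01 0;0 0 0 0.02 0;0 0 0 0.02 0;0 0 0 0.02 0;0 0 0 0 0;0 0 0 0 0")

```text
t: 12.2
ee_pos: [578.8, -26.7, 175.9]
orientation: [2.109, 2.327, 0.001]
ft_force: [0.1, 1.1, -2.7]
width: 45.5
```

Emit:
play_rows(increments="0 -0.002 0.01 -0.01 0;0 -0.002 0.02 -0.01 0;0 -0.002 0.02 -0.01 0;0 -0.002 0.02 -0.01 0;0 -0.002 0.02 -0.01 0;0 -0.002 0.02 0 0;0 -0.002 0.02 0 0;0 -0.002 0.02 0 0;0 -0.002 0.02 0 0;0 -0.002 0.02 0 0;0 -0.002 0.02 0 0;0 -0.002 0.02 0 0;0 -0.002 0.02 0 0;0 -0.002 0.02 0 0;0 -0.002 0.02 0 0;0 -0.002 0.02 0 0;0 0 0.007 0 0;0 0 0 0 0;0 0 0 0 0")

```text
t: 14.1
ee_pos: [546.1, 289.7, 124.8]
orientation: [-2.109, -2.328, 0.003]
ft_force: [0.1, -0.1, -1.6]
width: 45.6
```

Run:
```python
from h import *
d,P,r,o=cam("side"); d2,P2,r2,o2=cam("top"); 
save("s2.png",np.hstack([cv2.resize(d["img"][80:210,240:370],(400,400),interpolation=cv2.INTER_CUBIC),cv2.resize(d2["img"][125:265,115:255],(400,400),interpolation=cv2.INTER_CUBIC)]))
print(ctrl.get_obs()["width"],ctrl.get_obs()["ft_force"])
```

```text
45.07245030717723 [ 0.99099236 -0.12940349 -1.5985143 ]
```

View pics/s2.png

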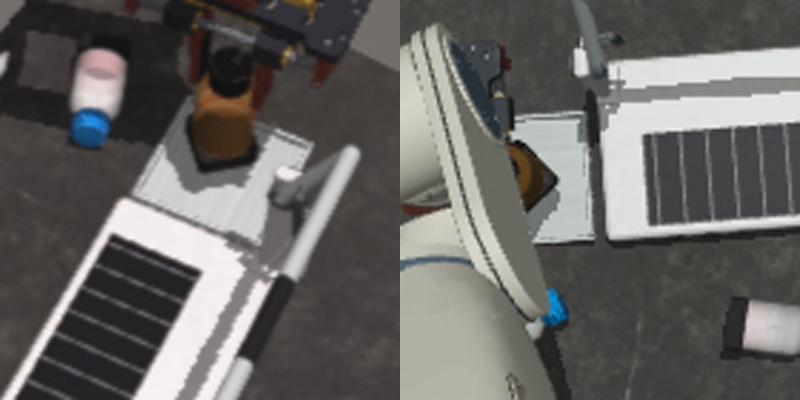

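The amber hangs upright over the tray. Lowering.

Emit:
play_rows(increments="0 0 0 -0.01 0;0 0 0 -0.01 0;0 0 0 -0.01 0;0 0 0 -0.008 0;0 0 0 -0.003 0;0 0 0 -0.002 0;0 0 0 0 0;0 0 0 0 0")

```text
t: 15.0
ee_pos: [547.0, 290.4, 83.1]
orientation: [2.11, 2.328, 0.001]
ft_force: [-0.4, 0.4, -0.8]
width: 45.2
```

Emit:
play_rows(increments="0 0 0 -0.001 0;0 0 0 -0.001 0;0 0 0 -0.001 0;0 0 0 0 0")

```text
t: 15.4
ee_pos: [547.1, 290.3, 80.4]
orientation: [2.109, 2.328, 0.001]
ft_force: [-0.2, -0.7, 4.1]
width: 45.0
```

Emit:
play_rows(increments="1 0 0 0 0;1 0 0 0 0;1 0 0 0 0;1 0 0 0 0;1 0 0 0 0;1 0 0 0.02 0;1 0 0 0.04 0;1 0 0 0.04 0;1 0 0 0.04 0;1 0 -0.04 0.01 0;1 0 -0.04 0 0;1 0 -0.04 0 0;1 0 -0.04 0 0;1 0 -0.04 0 0;1 -0.005 -0.04 0 0;1 -0.005 -0.04 0 0;1 -0.005 -0.04 0 0;1 -0.005 -0.04 0 0;1 -0.005 -0.05 0 0;1 0 0 0 0")

```text
t: 17.4
ee_pos: [521.2, -124.2, 229.9]
orientation: [2.115, 2.321, -0.001]
ft_force: [-0.3, 0.4, 0.6]
width: 87.6
```

```bash
sed -i 's/im\[125:265,125:335\]/im[125:265,120:330]/' meas.py; python3 meas.py c2.png
```

```text
== top
blue [167. 232.] 98 z23 [432. 262.] depth [433. 259.  35.]
blue [262. 242.] 88 z23 [413.  15.] depth [416.  15.  36.]
amber [160. 188.] 180 [543. 275.] depth [540. 272.  79.]
pink [145. 241.] 56 z23 [408. 318.] depth [404. 313.  44.]
box ((594.153076171875, 50.61579895019531), (158.6649932861328, 333.5072937011719), 5.838150501251221) [[498.0, 208.0], [532.0, -123.0], [690.0, -107.0], [656.0, 225.0]]
== side
blue [269. 121.] 108 z23 [434. 260.] depth [438. 254.  34.]
blue [211. 187.] 44 z23 [421.  10.] depth [427.   6.  33.]
amber [310. 131.] 270 [558. 260.] depth [556. 267.  58.]
amber [220. 185.] 54 [455.   8.] depth [ 561. -104.  343.]
pink [271. 106.] 97 z23 [412. 305.] depth [421. 290.  45.]
pink [226. 168.] 185 z23 [421.  76.] depth [431.  66.  45.]
pink [123. 259.] 104 z23 [ 361. -256.] depth [ 359. -256.   18.]
```

View pics/c2.png

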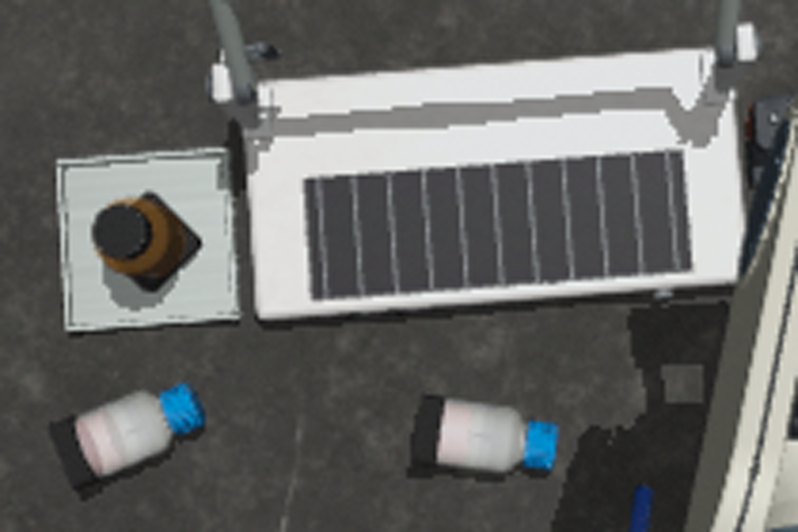

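Amber stands in the tray and neither clear bottle has moved. Next I'll grip bottle 2 by the cap, using only the tip part of the pads, and lift to see whether it swings upright.

Emit:
play_rows(increments="1 -0.0216 0.0278 -0.02 -1.5;1 -0.0216 0.0278 -0.02 -1.5;1 -0.0216 0.0278 -0.02 -1.5;1 -0.0216 0.0278 -0.02 -1.5;1 -0.0216 0.0278 -0.02 -1.5;1 0 0 -0.03 0;1 0 0 -0.03 0;1 0 0 -0.03 0;1 0 0 -0.015 0;1 0 0 -0.01 0;1 0 0 0 0;0 0 0 0 0;0 0 0 0 0;0 0 0 0 0;0 0 0 0 0;0 0 0 0 0;0 0 0 0 0;0 0 0 0 0;0 0 0 0 0;0 0 0 0 0")

```text
t: 19.5
ee_pos: [414.0, 19.5, 14.8]
orientation: [2.257, 2.185, 0.0]
ft_force: [-0.3, 0.8, 1.6]
width: 37.6
```

Emit:
play_rows(increments="0 0 0 0 0;0 0 0 0.01 0;0 0 0 0.01 0;0 0 0 0.01 0;0 0 0 0.01 0;0 0 0 0.01 0;0 0 0 0.02 0;0 0 0 0.02 0;0 0 0 0.02 0;0 0 0 0.01 0;0 0 0 0 0;0 0 0 0 0")

```text
t: 20.7
ee_pos: [413.6, 19.5, 134.6]
orientation: [2.258, 2.185, 0.0]
ft_force: [-0.1, -0.5, -1.6]
width: 37.1
```

```bash
cat > look.py <<'E'
from h import *
import sys
n,u,v,h=sys.argv[1],*map(int,sys.argv[3:6]); d,P,r,o=cam(n); c=d["img"][max(v-h,0):v+h,max(u-h,0):u+h]
w=cam("wrist")[0]["img"]
save(sys.argv[2],np.hstack([cv2.resize(c,(400,400),interpolation=cv2.INTER_CUBIC),cv2.resize(w,(400,300)).copy() if 0 else cv2.copyMakeBorder(cv2.resize(w,(400,300)),0,100,0,0,cv2.BORDER_CONSTANT)]))
E
python3 look.py side s3.png 215 165 60
```

```text
(no output)
```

View pics/s3.png

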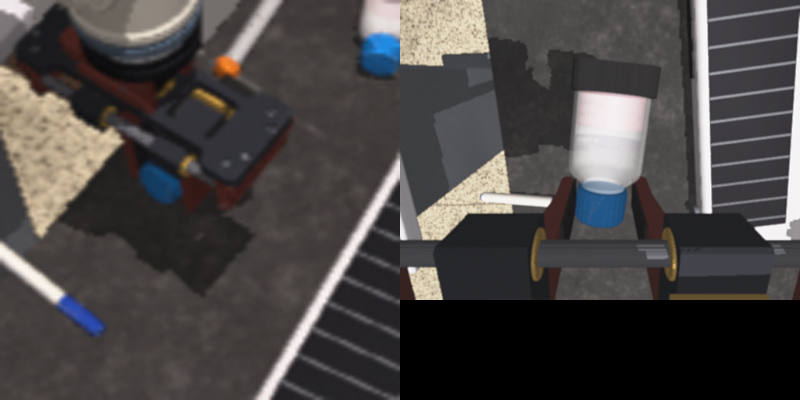

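The wrist view shows the bottle held stiffly horizontal. The pads had landed on the cap/shoulder edge, so friction locks it. I'll set it down and regrip only the cap end, which gives a shorter contact line and less pivot friction.

Emit:
play_rows(increments="0 0 0 -0.02 0;0 0 0 -0.03 0;0 0 0 -0.03 0;0 0 0 -0.02 0;0 0 0 -0.012 0;0 0 0 -0.006 0;0 0 0 -0.002 0;0 0 0 0 0;1 0 0 0 0;1 0 0 0 0;1 0 0 0 0;1 0 -0.01 0 0;1 0 -0.008 0 0;1 0 0 0 0;0 0 0 0 0;0 0 0 0 0;0 0 0 0 0;0 0 0 0 0;0 0 0 0 0;0 0 0 0 0")

```text
t: 22.8
ee_pos: [413.8, 1.6, 14.8]
orientation: [2.257, 2.185, -0.0]
ft_force: [0.9, -0.2, 1.1]
width: 40.5
```

Emit:
play_rows(increments="0 0 0 0 0;0 0 0 0 0;0 0 0 0 0;0 0 0 0.005 0;0 0 0 0.01 0;0 0 0 0.01 0;0 0 0 0.01 0;0 0 0 0.01 0;0 0 0 0.01 0;0 0 0 0 0;0 0 0 0 0")

```text
t: 23.9
ee_pos: [414.0, 1.5, 70.1]
orientation: [2.257, 2.184, 0.001]
ft_force: [0.5, 0.2, -1.0]
width: 29.3
```

Run:
```python
from h import *
d,P,r,o=cam("wrist"); im=d["img"]; save("w1.png",im); print(o, np.round(R.from_rotvec(d["attitude"]).as_matrix(),2).tolist())
G=P; 
hsv=cv2.cvtColor(im,cv2.COLOR_RGB2HSV).astype(int); H,S,V=[hsv[...,i] for i in range(3)]
for m,c,a in blobs((H>95)&(H<112)&(S>170)&(V>60),100): print("blue",c.round(),a,np.nanmedian(P[m],0).round())
m=(P[...,1]>25)&(P[...,1]<130)&(P[...,0]>385)&(P[...,0]<440)&(P[...,2]>12)&(P[...,2]<160)
for y in range(25,130,10):
    q=P[m&(P[...,1]>=y)&(P[...,1]<y+10)]
    if len(q)>20: print(y,len(q),"ztop",np.percentile(q[:,2],95).round())
```

```text
[416.31398189  79.58079928 231.77138101] [[1.0, -0.03, -0.01], [-0.03, -0.96, -0.28], [-0.0, 0.28, -0.96]]
blue [261. 231.] 2463 [415.  19.  90.]
25 1765 ztop 159.0
35 2450 ztop 159.0
45 2319 ztop 97.0
55 2408 ztop 97.0
65 2487 ztop 96.0
75 2604 ztop 95.0
85 3026 ztop 95.0
95 2287 ztop 94.0
```

The bottle is still held level, so gravity won't turn it. I'll turn its foot towards the shaker's front face, catch the boot's lower edge on the box's top edge, and arc the bottle up about that edge.

Emit:
play_rows(increments="0 -0.001 0.003 0 -8.25;0 -0.001 0.003 0 -8.25;0 -0.001 0.003 0 -8.25;0 -0.001 0.003 0 -8.25;0 -0.001 0.003 0 -8.25;0 -0.001 0.003 0 -8.25;0 -0.001 0.003 0 -8.25;0 -0.001 0.003 0 -8.25;0 -0.001 0.003 0 -8.25;0 -0.001 0.003 0 -8.25;0 0 0 -0.01 0;0 0 0 -0.01 0;0 0 0 0 0")

```text
t: 25.25
ee_pos: [402.5, 31.4, 48.1]
orientation: [3.138, 0.159, -0.005]
ft_force: [0.0, -0.3, -1.4]
width: 29.6
```

```bash
cat > wr.py <<'E'
from h import *
import sys
ob=ctrl.get_obs(); t=ob["ee_pos"]; Rm=R.from_rotvec(ob["orientation"]).as_matrix()
d,P,r,o=cam("wrist"); save(sys.argv[1],d["img"]); cd=o-t; b=np.array([cd[0],cd[1]]); b/=np.linalg.norm(b)
print("tcp",t.round(1),"w",ob["width"].round(1),"f",ob["ft_force"].round(1),"jaw",np.degrees(np.arctan2(Rm[1,1],Rm[0,1])).round(1),"camdir",np.degrees(np.arctan2(b[1],b[0])).round(1))
q=P-t; a=q[...,:2]@b; s=q[...,:2]@np.array([-b[1],b[0]])
for y in range(10,140,8):
    m=(a>=y)&(a<y+8)&(np.abs(s)<8)&(q[...,2]<60)
    if m.sum()>15: print(y,m.sum(),"z med/95",np.percentile(P[m][:,2],[50,95]).round())
E
python3 wr.py w2.png
```

```text
Traceback (most recent call last):
  File "wr.py", line 5, in <module>
    print("tcp",t.round(1),"w",ob["width"].round(1),"f",ob["ft_force"].round(1),"jaw",np.degrees(np.arctan2(Rm[1,1],Rm[0,1])).round(1),"camdir",np.degrees(np.arctan2(b[1],b[0])).round(1))
                               ^^^^^^^^^^^^^^^^^
AttributeError: 'float' object has no attribute 'round'
```

View pics/w2.png

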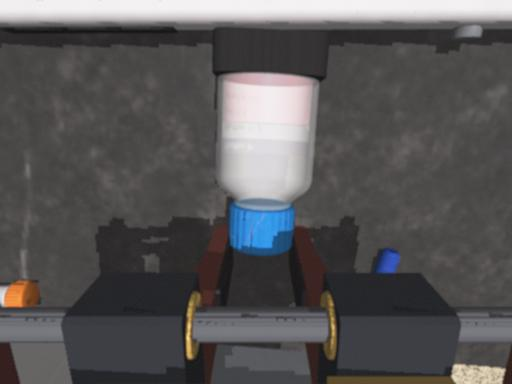

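The wrist view shows the bottle level, foot (270,50) facing the box front edge. Getting the heights.

```bash
sed -i 's/ob\["width"\].round(1)/round(ob["width"],1)/' wr.py; python3 wr.py w2.png
```

```text
tcp [402.8  31.4  48.6] w 29.7 f [-0.5 -0.  -0.8] jaw -84.3 camdir 6.2
10 588 z med/95 [70. 72.]
18 641 z med/95 [69. 71.]
26 504 z med/95 [69. 73.]
34 620 z med/95 [75. 76.]
42 749 z med/95 [75. 76.]
50 767 z med/95 [74. 75.]
58 795 z med/95 [73. 74.]
66 821 z med/95 [72. 74.]
74 845 z med/95 [72. 73.]
82 884 z med/95 [71. 72.]
90 918 z med/95 [71. 72.]
98 312 z med/95 [70. 71.]
106 476 z med/95 [27. 29.]
114 456 z med/95 [29. 30.]
```

Emit:
play_rows(increments="0 0.004 0.0004 0 0;0 0.003 0.0003 0 0;0 0.002 0.0002 0 0;0 0.002 0.0002 0 0;0 0 0 0 0")

```text
t: 25.85
ee_pos: [414.8, 32.6, 49.8]
orientation: [3.138, 0.154, -0.0]
ft_force: [-0.6, 0.4, -0.5]
width: 29.7
```

```bash
python3 wr.py w3.png
```

```text
tcp [414.8  32.6  49.8] w 29.7 f [-0.6  0.4 -0.5] jaw -84.4 camdir 6.1
10 584 z med/95 [71. 73.]
18 643 z med/95 [71. 72.]
26 498 z med/95 [70. 74.]
34 631 z med/95 [76. 78.]
42 747 z med/95 [76. 77.]
50 771 z med/95 [75. 77.]
58 796 z med/95 [75. 76.]
66 828 z med/95 [74. 75.]
74 845 z med/95 [73. 74.]
82 890 z med/95 [73. 74.]
90 919 z med/95 [72. 73.]
98 311 z med/95 [72. 73.]
106 461 z med/95 [30. 31.]
114 464 z med/95 [30. 31.]
```

Emit:
play_rows(increments="0 0.002 0.0002 -0.001 0;0 0.002 0.0002 0 0;0 0 0 0 0")

```text
t: 26.2
ee_pos: [414.7, 32.7, 48.0]
orientation: [3.138, 0.154, -0.013]
ft_force: [-8.2, -1.8, 1.5]
width: 29.4
```

Emit:
play_rows(increments="0 0.0021 0.0002 0.0055 0;0 0.0021 0.0002 0.0055 0;0 0.0021 0.0002 0.0055 0;0 0 0 0 0")

```text
t: 26.6
ee_pos: [422.3, 33.3, 65.2]
orientation: [3.138, 0.154, -0.009]
ft_force: [-7.0, -2.3, 3.1]
width: 29.5
```

```bash
python3 wr.py w4.png
```

```text
tcp [422.3  33.3  65.2] w 29.5 f [-7.  -2.3  3.1] jaw -84.4 camdir 6.1
10 620 z med/95 [86. 88.]
18 623 z med/95 [84. 86.]
26 566 z med/95 [81. 83.]
34 576 z med/95 [85. 87.]
42 710 z med/95 [85. 86.]
50 714 z med/95 [83. 84.]
58 721 z med/95 [80. 82.]
66 697 z med/95 [78. 80.]
74 736 z med/95 [76. 78.]
82 717 z med/95 [74. 75.]
90 728 z med/95 [72. 74.]
98 289 z med/95 [71. 72.]
106 430 z med/95 [30. 31.]
114 502 z med/95 [30. 31.]
122 90 z med/95 [30. 31.]
```

It's pivoting: the tilt now matches the planned 15°. Continuing the arc.

Emit:
play_rows(increments="0 0.0029 0.0003 0.0048 0;0 0.0029 0.0003 0.0048 0;0 0.0029 0.0003 0.0048 0;0 0.0037 0.0004 0.0042 0;0 0.0037 0.0004 0.0042 0;0 0.0037 0.0004 0.0042 0;0 0.0044 0.0004 0.0036 0;0 0.0044 0.0004 0.0036 0;0 0.0044 0.0004 0.0036 0;0 0 0 0 0")

```text
t: 27.65
ee_pos: [459.7, 37.1, 103.7]
orientation: [-3.138, -0.154, -0.004]
ft_force: [-1.8, -0.9, 1.2]
width: 29.7
```

```bash
python3 wr.py w5.png
```

```text
tcp [459.7  37.1 103.7] w 29.7 f [-1.8 -0.9  1.2] jaw -84.4 camdir 6.1
10 444 z med/95 [122. 124.]
18 765 z med/95 [118. 122.]
26 648 z med/95 [108. 113.]
34 528 z med/95 [106. 107.]
42 613 z med/95 [103. 106.]
50 576 z med/95 [94. 98.]
58 497 z med/95 [85. 89.]
66 451 z med/95 [76. 80.]
74 422 z med/95 [68. 72.]
82 288 z med/95 [61. 64.]
90 323 z med/95 [30. 31.]
98 336 z med/95 [30. 31.]
106 334 z med/95 [30. 31.]
114 341 z med/95 [30. 31.]
122 367 z med/95 [30. 31.]
130 134 z med/95 [30. 31.]
```

Emit:
play_rows(increments="0 0.0049 0.0005 0.0027 0;0 0.0049 0.0005 0.0027 0;0 0.0049 0.0005 0.0027 0;0 0.0053 0.0005 0.0019 0;0 0.0053 0.0005 0.0019 0;0 0.0053 0.0005 0.0019 0;0 0.0055 0.0005 0.0009 0;0 0.0055 0.0005 0.0009 0;0 0.0055 0.0005 0.0009 0;0 0.0056 0.0005 -0.0002 0;0 0.0056 0.0005 -0.0002 0;0 0.0056 0.0005 -0.0002 0;0 0 0 0 0")

```text
t: 29.0
ee_pos: [522.9, 43.0, 119.0]
orientation: [-3.138, -0.154, -0.001]
ft_force: [0.3, -1.0, -0.6]
width: 29.9
```

```bash
python3 wr.py w6.png
python3 - <<'E'
import cv2,numpy as np,sys
sys.path.insert(0,'.')
from h import *
d=cam("side")[0]["img"]; w=cv2.imread("pics/w6.png")[...,::-1]
save("v6.png",np.hstack([cv2.resize(d[110:240,180:310],(384,384),interpolation=cv2.INTER_CUBIC),cv2.resize(w,(400,384))]))
E
```

```text
tcp [522.9  43.  119. ] w 29.9 f [ 0.3 -1.  -0.6] jaw -84.4 camdir 6.1
10 425 z med/95 [137. 139.]
18 778 z med/95 [133. 138.]
26 663 z med/95 [123. 128.]
34 527 z med/95 [120. 121.]
42 606 z med/95 [116. 119.]
50 544 z med/95 [106. 111.]
58 500 z med/95 [ 96. 101.]
66 424 z med/95 [87. 91.]
74 411 z med/95 [78. 83.]
82 240 z med/95 [29. 73.]
90 272 z med/95 [29. 30.]
98 296 z med/95 [29. 30.]
106 279 z med/95 [29. 30.]
114 308 z med/95 [29. 30.]
122 308 z med/95 [29. 30.]
130 264 z med/95 [29. 30.]
```

View pics/v6.png

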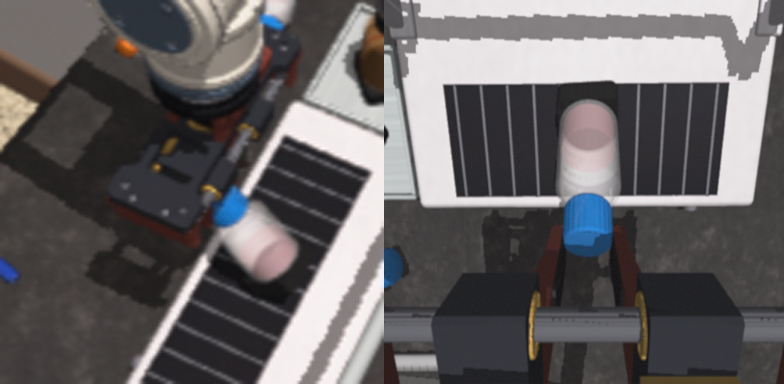

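The heel slipped over the edge at about 50° tilt, with the bottle still held. I'll back off, re-hook the box edge deeper on the boot face, and finish the arc with some preload.

Emit:
play_rows(increments="0 -0.019 -0.0019 0.002 0;0 -0.019 -0.0019 0 0;0 -0.019 -0.0019 0 0;0 -0.019 -0.0018 0 0;0 0 0 -0.01 0;0 0 0 -0.01 0;0 0 0 0 0;0 0.004 0.0004 0 0;0 0.003 0.0003 0 0;0 0.002 0.0002 -0.001 0;0 0 0 0 0")

```text
t: 30.2
ee_pos: [455.7, 36.4, 100.0]
orientation: [-3.138, -0.154, -0.001]
ft_force: [-0.3, -0.3, -0.6]
width: 29.9
```

```bash
python3 wr.py w7.png
```

```text
tcp [455.7  36.4 100. ] w 29.9 f [-0.3 -0.3 -0.6] jaw -84.4 camdir 6.1
10 421 z med/95 [118. 120.]
18 779 z med/95 [114. 119.]
26 661 z med/95 [104. 109.]
34 527 z med/95 [101. 102.]
42 610 z med/95 [ 97. 101.]
50 547 z med/95 [87. 92.]
58 502 z med/95 [78. 82.]
66 419 z med/95 [68. 73.]
74 414 z med/95 [59. 64.]
82 302 z med/95 [30. 54.]
90 324 z med/95 [30. 31.]
98 327 z med/95 [30. 31.]
106 349 z med/95 [30. 31.]
114 361 z med/95 [30. 31.]
122 366 z med/95 [30. 31.]
130 98 z med/95 [29. 31.]
```

Emit:
play_rows(increments="0 0.002 0.0002 0 0;0 0.002 0.0002 0 0;0 0 0 0 0")

```text
t: 30.55
ee_pos: [457.6, 36.5, 100.2]
orientation: [3.138, 0.154, -0.005]
ft_force: [-5.5, -1.6, 8.5]
width: 29.5
```

Emit:
play_rows(increments="0 0.002 0.0002 -0.001 0;0 0.002 0.0002 -0.001 0;0 0 0 0 0")

```text
t: 30.85
ee_pos: [457.7, 36.5, 98.5]
orientation: [3.137, 0.155, -0.017]
ft_force: [-19.6, -3.2, 31.5]
width: 29.7
```

Emit:
play_rows(increments="0 0.0041 0.0004 0.0026 0;0 0.0041 0.0004 0.0026 0;0 0.0036 0.0004 0.0017 0;0 0.0036 0.0004 0.0017 0;0 0.0037 0.0004 0.0013 0;0 0.0037 0.0004 0.0013 0;0 0 0 0 0")

```text
t: 31.55
ee_pos: [486.4, 39.2, 110.1]
orientation: [3.137, 0.154, 0.001]
ft_force: [-4.1, -2.3, 9.3]
width: 30.2
```

```bash
python3 wr.py w8.png
```

```text
tcp [486.4  39.2 110.1] w 30.2 f [-4.1 -2.3  9.3] jaw -84.4 camdir 6.2
10 458 z med/95 [125. 126.]
18 812 z med/95 [124. 128.]
26 672 z med/95 [105. 115.]
34 587 z med/95 [100. 103.]
42 563 z med/95 [80. 90.]
50 419 z med/95 [56. 67.]
58 321 z med/95 [30. 45.]
66 264 z med/95 [30. 31.]
74 283 z med/95 [30. 31.]
82 282 z med/95 [30. 31.]
90 296 z med/95 [30. 31.]
98 302 z med/95 [30. 31.]
106 314 z med/95 [30. 31.]
114 323 z med/95 [29. 31.]
122 328 z med/95 [29. 30.]
130 197 z med/95 [29. 30.]
```

Emit:
play_rows(increments="0 0.0039 0.0004 0.0006 0;0 0.0039 0.0004 0.0006 0;0 0.004 0.0004 0.0002 0;0 0.004 0.0004 0.0002 0;0 0.004 0.0004 -0.0002 0;0 0.004 0.0004 -0.0002 0;0 0.004 0.0004 -0.0008 0;0 0.004 0.0004 -0.0008 0;0 0 0 0 0")

```text
t: 32.5
ee_pos: [520.3, 42.5, 112.6]
orientation: [3.137, 0.155, 0.008]
ft_force: [-7.4, -3.2, 33.3]
width: 29.9
```

```bash
python3 wr.py w9.png
python3 - <<'E'
from h import *
d=cam("side")[0]["img"]; w=cv2.imread("pics/w9.png")[...,::-1]
save("v9.png",np.hstack([cv2.resize(d[110:240,180:310],(384,384),interpolation=cv2.INTER_CUBIC),cv2.resize(w,(400,384))]))
E
```

```text
tcp [520.3  42.5 112.6] w 29.9 f [-7.4 -3.2 33.3] jaw -84.4 camdir 6.2
10 549 z med/95 [126. 127.]
18 798 z med/95 [125. 126.]
26 1139 z med/95 [ 93. 124.]
34 232 z med/95 [30. 31.]
42 247 z med/95 [30. 31.]
50 252 z med/95 [30. 31.]
58 249 z med/95 [30. 31.]
66 275 z med/95 [30. 31.]
74 276 z med/95 [30. 31.]
82 275 z med/95 [29. 31.]
90 292 z med/95 [29. 30.]
98 301 z med/95 [29. 30.]
106 311 z med/95 [29. 30.]
114 312 z med/95 [29. 30.]
122 329 z med/95 [29. 30.]
130 237 z med/95 [29. 30.]
```

View pics/v9.png

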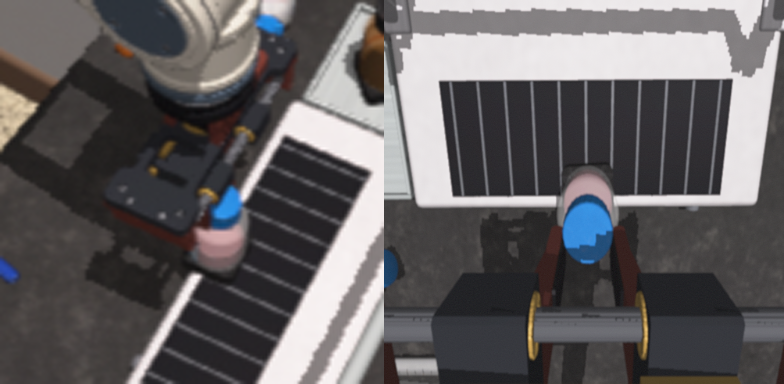

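Bottle 2 is now upright on the box's front strip, with its cap top flat at z≈126. Releasing and measuring the cap for a centred regrip.

Emit:
play_rows(increments="0 -0.001 0 0.001 0;0 0 0 0.001 0;1 0 0 0 0;1 0 0 0 0;1 0 0 0 0;1 0 0 0 0;1 0 0 0 0;1 0 0 0 0;1 0 0 0.01 0;1 0 0 0.02 0;1 0 0 0.02 0;1 0 0 0.01 0;1 0 0 0 0;1 0 0 0 0")

```text
t: 34.0
ee_pos: [516.4, 42.7, 170.7]
orientation: [-3.138, -0.154, -0.0]
ft_force: [0.3, -0.2, -0.1]
width: 87.9
```

```bash
cat > cap.py <<'E'
from h import *
c0=np.array([563.5,48]); X=np.array([.995,.098]); Y=np.array([-.098,.995])
def sh(p): return np.round([(p[:2]-c0)@X,(p[:2]-c0)@Y],1)
if __name__=="__main__":
    ob=ctrl.get_obs(); print("tcp",ob["ee_pos"].round(1),sh(ob["ee_pos"]),"w",round(ob["width"],1))
    for n in ("wrist","side","top"):
        d,P,r,o=cam(n); hsv=cv2.cvtColor(d["img"],cv2.COLOR_RGB2HSV).astype(int); H,S,V=[hsv[...,i] for i in range(3)]
        for m,c,a in blobs((H>95)&(H<114)&(S>150)&(V>50),20):
            q=P[m]; q=q[~np.isnan(q[:,0])]
            if len(q)<10: continue
            zt=np.percentile(q[:,2],90); t=q[q[:,2]>zt-6]; lo,hi=np.percentile(t[:,:2],3,axis=0),np.percentile(t[:,:2],97,axis=0)
            print(n,a,"px",c.round(),"ztop",round(zt),"mid",((lo+hi)/2).round(1),"size",(hi-lo).round(),"shaker",sh((lo+hi)/2),"med",np.median(q,0).round())
E
python3 cap.py
```

```text
tcp [516.4  42.7 170.7] [-47.4  -0.7] w 87.9
wrist 1887 px [261. 201.] ztop 125 mid [524.4  43.5] size [27. 26.] shaker [-39.4  -0.6] med [526.  44. 124.]
wrist 1066 px [ 36. 237.] ztop 37 mid [434.3 259. ] size [23. 22.] shaker [-107.9  222.6] med [437. 255.  32.]
wrist 120 px [337. 300.] ztop 13 mid [381.6 -54.6] size [12. 10.] shaker [-191.1  -84.3] med [383. -54.  11.]
side 162 px [251. 178.] ztop 129 mid [528.   37.1] size [30. 34.] shaker [-36.4  -7.4] med [527.  38. 125.]
side 52 px [179. 200.] ztop 17 mid [371.5 -58.5] size [32. 10.] shaker [-201.5  -87.1] med [373. -59.  13.]
top 109 px [168. 232.] ztop 40 mid [432.6 259.4] size [21. 22.] shaker [-109.5  223.2] med [432. 258.  35.]
```

Emit:
play_rows(increments="1 0.0095 0 -0.02 0;1 0 0 -0.02 0;1 0 0 -0.015 0;1 0 0 -0.008 0;1 0 0 0 0;0 0 0 0 0;0 0 0 0 0;0 0 0 0 0;0 0 0 0 0;0 0 0 0 0;0 0 0 0 0;0 0 0 0 0;0 0 0 0 0;0 0 0 0 0;0 0 0 0.005 0;0 0 0 0.01 0;0 0 0 0 0;0 0 0 0 0")

```text
t: 35.95
ee_pos: [526.5, 42.7, 123.4]
orientation: [3.138, 0.154, 0.002]
ft_force: [-0.4, 0.9, -0.0]
width: 33.3
```

Emit:
play_rows(increments="0 0.007 -0.007 0 0;0 0.007 -0.007 0 0;0 0.007 -0.007 0 0;0 0.007 -0.007 0 0;0 0.007 -0.008 0 0;0 0.008 -0.008 0 0;0 0 0 0 0;0 0 0 0 0;0 0 0 -0.005 0;0 0 0 -0.005 0;0 0 0 -0.003 0;0 0 0 0 0")

```text
t: 37.15
ee_pos: [568.4, -1.1, 109.0]
orientation: [-3.138, -0.155, 0.002]
ft_force: [-0.3, 0.2, -0.9]
width: 32.5
```

Emit:
play_rows(increments="0 0 0 -0.001 0;0 0 0 0 0;1 0 0 0 0;1 0 0 0 0;1 0 0 0 0;1 0 0 0 0;1 0 0 0 0;1 0 0 0.01 0;1 0 0 0.02 0;1 0 0 0.03 0;1 0 0 0.01 0;1 0 0 0 0;1 0 0 0 0")

```text
t: 38.45
ee_pos: [568.7, -1.3, 178.3]
orientation: [-3.138, -0.154, 0.001]
ft_force: [0.5, 0.8, 0.0]
width: 87.9
```

```bash
python3 cap.py
```

```text
tcp [568.7  -1.3 178.3] [  0.3 -49.5] w 87.9
wrist 1683 px [261. 208.] ztop 125 mid [569.2  -0.6] size [27. 26.] shaker [  0.9 -48.9] med [571.  -1. 124.]
wrist 266 px [ 10. 266.] ztop 29 mid [445.3 255.6] size [11.  7.] shaker [-97.3 218.1] med [444. 254.  20.]
wrist 94 px [286. 350.] ztop 14 mid [358.5 -52.1] size [16. 10.] shaker [-213.8  -79.6] med [358. -52.  13.]
side 50 px [179. 200.] ztop 17 mid [370.5 -58.1] size [34. 10.] shaker [-202.5  -86.7] med [374. -59.  13.]
side 120 px [259. 202.] ztop 129 mid [588.5 -25.9] size [42. 74.] shaker [ 17.6 -76. ] med [577.  -7. 125.]
top 109 px [167. 232.] ztop 40 mid [432.3 259.6] size [25. 21.] shaker [-109.8  223.4] med [433. 259.  36.]
```

Bottle 2 stands at shaker (0.5, -49). Now over to bottle 1.

Emit:
play_rows(increments="1 -0.0092 0.0178 0.002 8.06;1 -0.0092 0.0178 0 8.06;1 -0.0092 0.0178 0 8.06;1 -0.0092 0.0178 0 8.06;1 -0.0092 0.0178 0 8.06;1 -0.0092 0.0178 0 8.06;1 -0.0092 0.0178 0 8.06;1 -0.0092 0.0178 0 8.06;1 -0.0092 0.0178 0 8.06;1 -0.0092 0.0178 0 8.06;1 -0.0092 0.0178 0 8.06;1 -0.0092 0.0178 0 8.06;1 -0.0092 0.0178 0 8.06;1 -0.0092 0.0178 0 8.06;1 0 0 -0.04 0;1 0 0 -0.04 0;1 0 0 0 0")

```text
t: 40.3
ee_pos: [436.5, 246.1, 96.1]
orientation: [-1.604, -2.695, 0.014]
ft_force: [-0.3, -0.9, 0.6]
width: 87.6
```

```bash
python3 wr.py w10.png; python3 cap.py
python3 - <<'E'
from h import *
ob=ctrl.get_obs(); d,P,r,o=cam("wrist")
m=(P[...,2]>12)&(P[...,2]<60)&(P[...,0]>360)&(P[...,0]<460)&(P[...,1]>235)&(P[...,1]<360)
m=max(blobs(m,100),key=lambda b:b[2])[0]; q=P[m][:,:2]; b=cv2.minAreaRect(q.astype(np.float32)); print(b, cv2.boxPoints(b).round(),len(q))
E
```

```text
tcp [436.5 246.1  96.1] w 87.6 f [-0.3 -0.9  0.6] jaw 28.5 camdir 117.1
10 261 z med/95 [37. 38.]
18 284 z med/95 [37. 39.]
26 213 z med/95 [39. 44.]
34 299 z med/95 [44. 46.]
42 316 z med/95 [45. 46.]
50 322 z med/95 [45. 46.]
58 332 z med/95 [45. 46.]
66 348 z med/95 [44. 46.]
74 354 z med/95 [45. 46.]
82 387 z med/95 [46. 47.]
90 401 z med/95 [46. 47.]
98 120 z med/95 [-0. 47.]
106 283 z med/95 [-0.  1.]
114 281 z med/95 [-1.  1.]
122 290 z med/95 [-0.  1.]
130 290 z med/95 [-0.  1.]
138 39 z med/95 [-1.  0.]
tcp [438.1 246.8  98.5] [-105.3  210.1] w 87.7
wrist 1178 px [264. 187.] ztop 38 mid [433.  260.7] size [24. 22.] shaker [-109.   224.5] med [433. 261.  36.]
side 123 px [269. 121.] ztop 39 mid [437.2 257.3] size [23. 20.] shaker [-105.2  220.7] med [438. 254.  32.]
side 52 px [179. 200.] ztop 16 mid [369.8 -58.2] size [34. 11.] shaker [-203.2  -86.6] med [372. -59.  13.]
side 169 px [257. 202.] ztop 128 mid [570.8  -2.8] size [26. 28.] shaker [  2.3 -51.2] med [571.  -5. 126.]
top 121 px [271. 179.] ztop 128 mid [566.9  -0.6] size [27. 25.] shaker [ -1.4 -48.7] med [568.  -2. 125.]
top 62 px [288. 260.] ztop 16 mid [366.1 -54.6] size [34. 10.] shaker [-206.4  -82.8] med [367. -55.  12.]
((418.10540771484375, 293.8170166015625), (46.10236358642578, 94.77015686035156), 24.060821533203125) [[378. 328.]
 [416. 241.]
 [458. 260.]
 [420. 346.]] 8606
```

View pics/w10.png

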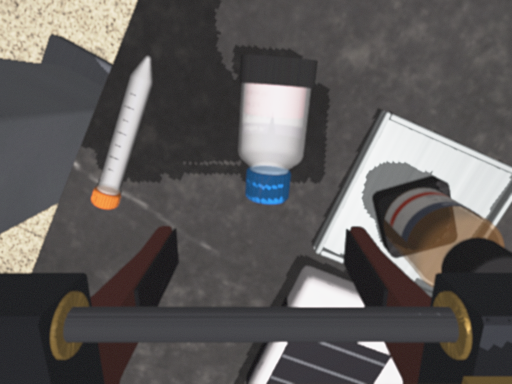

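The wrist view shows bottle 1 aligned with the tool: cap (268,185), boot (278,70), rectangle 46×95 mm. The tray rim is close on the right, so I'll half-close the fingers before going down.

Emit:
play_rows(increments="0.65 0.0005 0.001 0 -4.5;0.65 0 0 0 0;0.65 0 0 0 0;0.65 0 0 0 0;0.65 0 0 -0.03 0;0.65 0 0 -0.03 0;0.65 0 0 -0.015 0;0.65 0 0 -0.008 0;0.65 0 0 0 0;0.65 0 0 0 0")

```text
t: 41.55
ee_pos: [441.2, 249.1, 18.3]
orientation: [1.711, 2.634, 0.001]
ft_force: [0.5, 0.8, 0.6]
width: 57.4
```

Emit:
play_rows(increments="0 0 0 0 0;0 0 0 0 0;0 0 0 0 0;0 0 0 0 0;0 0 0 0 0;0 0 0 0 0;0 0 0 0 0;0 0 0 0 0;0 0 0 0.01 0;0 0 0 0.02 0;0 0 0 0.02 0;0 0 0 0.02 0;0 0 0 0.02 0;0 0 0 0 0")

```text
t: 42.95
ee_pos: [442.1, 249.7, 110.2]
orientation: [1.711, 2.633, 0.006]
ft_force: [0.3, 0.1, -1.4]
width: 29.8
```

```bash
python3 wr.py w11.png
```

```text
tcp [442.1 249.7 110.2] w 29.8 f [ 0.3  0.1 -1.4] jaw 24.0 camdir 114.4
10 582 z med/95 [128. 130.]
18 597 z med/95 [126. 128.]
26 530 z med/95 [124. 126.]
34 568 z med/95 [129. 130.]
42 685 z med/95 [128. 130.]
50 700 z med/95 [127. 128.]
58 700 z med/95 [125. 126.]
66 715 z med/95 [123. 125.]
74 712 z med/95 [121. 123.]
82 743 z med/95 [120. 121.]
90 742 z med/95 [118. 120.]
98 269 z med/95 [117. 118.]
114 111 z med/95 [-1.  1.]
122 251 z med/95 [-0.  1.]
130 264 z med/95 [-0.  1.]
138 145 z med/95 [-0.  1.]
```

Emit:
play_rows(increments="0 -0.0029 -0.0128 0 -8.34;0 -0.0029 -0.0128 0 -8.34;0 -0.0029 -0.0128 0 -8.34;0 -0.0029 -0.0128 0 -8.34;0 -0.0029 -0.0128 0 -8.34;0 -0.0029 -0.0128 0 -8.34;0 -0.0029 -0.0128 0 -8.34;0 -0.0029 -0.0128 0 -8.34;0 -0.0029 -0.0128 0 -8.34;0 -0.0029 -0.0128 0 -8.34;0 -0.0029 -0.0128 0 -8.34;0 -0.0029 -0.0128 0 -8.34;0 -0.0029 -0.0128 0 -8.34;0 0 0 -0.02 0;0 0 0 -0.02 0;0 0 0 -0.007 0;0 0 0 0 0;0 0 0 0 0")

```text
t: 44.8
ee_pos: [402.9, 82.5, 60.7]
orientation: [3.138, 0.152, -0.001]
ft_force: [-0.0, 1.0, -0.6]
width: 29.3
```

```bash
sed -i '1a from cap import sh' wr.py; sed -i 's/^q=P-t/print("shaker",sh(t)); q=P-t/' wr.py; python3 wr.py w12.png
```

```text
tcp [402.9  82.5  60.7] w 29.3 f [-0.   1.  -0.6] jaw -84.4 camdir 6.1
shaker [-156.4   50.1]
10 601 z med/95 [78. 80.]
18 608 z med/95 [76. 78.]
26 533 z med/95 [73. 76.]
34 562 z med/95 [78. 79.]
42 682 z med/95 [77. 78.]
50 680 z med/95 [74. 76.]
58 679 z med/95 [72. 74.]
66 674 z med/95 [70. 72.]
74 686 z med/95 [68. 69.]
82 701 z med/95 [66. 67.]
90 704 z med/95 [64. 65.]
98 238 z med/95 [62. 64.]
106 511 z med/95 [29. 30.]
114 539 z med/95 [30. 31.]
122 46 z med/95 [29. 30.]
```

Emit:
play_rows(increments="0 0.004 0.0004 0.002 0;0 0.004 0.0004 0.001 0;0 0.003 0.0003 0 0;0 0.002 0.0002 0 0;0 0.002 0.0002 0 0;0 0 0 0 0")

```text
t: 45.45
ee_pos: [416.8, 83.9, 63.5]
orientation: [3.138, 0.152, -0.004]
ft_force: [-4.9, -0.1, 0.5]
width: 29.7
```

Emit:
play_rows(increments="0 0.002 0.0002 0 0;0 0.002 0.0002 0 0;0 0 0 0 0")

```text
t: 45.75
ee_pos: [416.8, 83.8, 62.7]
orientation: [3.137, 0.152, -0.017]
ft_force: [-13.2, 0.5, 4.5]
width: 30.0
```

Emit:
play_rows(increments="0 0.0026 0.0003 0.0047 0;0 0.0026 0.0003 0.0047 0;0 0.0026 0.0003 0.0047 0;0 0.0034 0.0003 0.0042 0;0 0.0034 0.0003 0.0042 0;0 0.0034 0.0003 0.0042 0;0 0.004 0.0004 0.0033 0;0 0.004 0.0004 0.0033 0;0 0.004 0.0004 0.0033 0;0 0 0 0 0")

```text
t: 46.75
ee_pos: [451.5, 87.6, 100.9]
orientation: [-3.138, -0.152, 0.002]
ft_force: [-7.8, 2.0, 8.0]
width: 30.1
```

```bash
python3 wr.py w13.png
```

```text
tcp [451.5  87.6 100.9] w 30.1 f [-7.8  2.   8. ] jaw -84.5 camdir 6.0
shaker [-107.6   50.4]
10 574 z med/95 [117. 119.]
18 732 z med/95 [110. 114.]
26 560 z med/95 [101. 106.]
34 538 z med/95 [101. 102.]
42 584 z med/95 [95. 99.]
50 533 z med/95 [86. 90.]
58 487 z med/95 [77. 82.]
66 432 z med/95 [69. 73.]
74 402 z med/95 [61. 65.]
82 299 z med/95 [30. 56.]
90 321 z med/95 [30. 31.]
98 338 z med/95 [30. 31.]
106 338 z med/95 [30. 31.]
114 349 z med/95 [30. 31.]
122 375 z med/95 [30. 31.]
130 91 z med/95 [29. 31.]
```

Emit:
play_rows(increments="0 0.002 0.0002 -0.0015 0;0 0.002 0.0002 -0.0015 0;0 0.0041 0.0004 0.0022 0;0 0.0041 0.0004 0.0022 0;0 0.0041 0.0004 0.0022 0;0 0.0049 0.0005 0.0017 0;0 0.0049 0.0005 0.0017 0;0 0.0049 0.0005 0.0017 0;0 0 0 0 0")

```text
t: 47.7
ee_pos: [485.2, 91.4, 111.0]
orientation: [-3.137, -0.152, -0.007]
ft_force: [-3.7, 3.2, 17.1]
width: 30.2
```

```bash
python3 wr.py w14.png
```

```text
tcp [485.2  91.4 111. ] w 30.2 f [-3.7  3.2 17.1] jaw -84.5 camdir 5.9
shaker [-73.7  50.9]
10 518 z med/95 [127. 128.]
18 935 z med/95 [116. 126.]
26 486 z med/95 [104. 105.]
34 629 z med/95 [ 94. 102.]
42 494 z med/95 [72. 82.]
50 417 z med/95 [51. 59.]
58 252 z med/95 [30. 31.]
66 276 z med/95 [30. 31.]
74 276 z med/95 [30. 31.]
82 287 z med/95 [30. 31.]
90 309 z med/95 [30. 31.]
98 304 z med/95 [30. 31.]
106 309 z med/95 [30. 31.]
114 315 z med/95 [29. 31.]
122 333 z med/95 [29. 30.]
130 220 z med/95 [29. 30.]
```

Emit:
play_rows(increments="0 0.0045 0.0004 0.0005 0;0 0.0045 0.0004 0.0005 0;0 0.005 0.0005 0 0;0 0.005 0.0005 0 0;0 0.005 0.0005 0 0;0 0.004 0.0004 -0.0005 0;0 0.004 0.0004 -0.0005 0;0 0 0 0 0")

```text
t: 48.55
ee_pos: [517.6, 94.7, 111.9]
orientation: [-3.136, -0.152, -0.008]
ft_force: [-7.7, 4.0, 24.6]
width: 30.4
```

```bash
python3 wr.py w15.png
```

```text
tcp [517.6  94.7 111.9] w 30.4 f [-7.7  4.  24.6] jaw -84.5 camdir 5.9
shaker [-41.1  51. ]
10 534 z med/95 [125. 126.]
18 1008 z med/95 [112. 125.]
26 854 z med/95 [65. 95.]
34 240 z med/95 [30. 31.]
42 249 z med/95 [30. 31.]
50 272 z med/95 [30. 31.]
58 252 z med/95 [30. 31.]
66 275 z med/95 [30. 31.]
74 276 z med/95 [30. 31.]
82 276 z med/95 [29. 30.]
90 306 z med/95 [29. 30.]
98 291 z med/95 [29. 30.]
106 313 z med/95 [29. 30.]
114 317 z med/95 [29. 30.]
122 326 z med/95 [29. 30.]
130 224 z med/95 [29. 30.]
```

Emit:
play_rows(increments="0 -0.001 0 0.001 0;0 0 0 0.001 0;1 0 0 0 0;1 0 0 0 0;1 0 0 0 0;1 0 0 0 0;1 0 0 0 0;1 0 0 0 0;1 0 0 0.01 0;1 0 0 0.02 0;1 0 0 0.02 0;1 0 0 0.01 0;1 0 0 0 0;1 0 0 0 0")

```text
t: 50.0
ee_pos: [513.9, 93.6, 171.0]
orientation: [-3.138, -0.152, -0.0]
ft_force: [-0.4, 0.3, 0.2]
width: 87.9
```

```bash
python3 cap.py
```

```text
tcp [513.9  93.6 171. ] [-44.9  50.2] w 87.9
wrist 2373 px [417. 144.] ztop 125 mid [5.683e+02 2.000e-01] size [27. 28.] shaker [  0.1 -48. ] med [569.   2. 124.]
wrist 1867 px [260. 200.] ztop 125 mid [522.3  95.3] size [27. 26.] shaker [-36.3  51.1] med [523.  95. 124.]
side 155 px [263. 161.] ztop 128 mid [523.8  92.7] size [26. 28.] shaker [-35.1  48.3] med [524.  90. 125.]
side 53 px [179. 200.] ztop 16 mid [371.2 -58.4] size [34. 11.] shaker [-201.7  -87. ] med [373. -59.  14.]
side 169 px [257. 202.] ztop 128 mid [571.1  -2.9] size [26. 27.] shaker [  2.5 -51.4] med [572.  -4. 125.]
top 102 px [271. 179.] ztop 128 mid [566.9  -2. ] size [26. 23.] shaker [ -1.6 -50.1] med [568.  -3. 125.]
top 61 px [288. 260.] ztop 16 mid [366.7 -54.6] size [35. 10.] shaker [-205.9  -82.8] med [367. -54.  13.]
```

Emit:
play_rows(increments="1 0.009 0.0005 -0.02 0;1 0 0 -0.02 0;1 0 0 -0.015 0;1 0 0 -0.008 0;1 0 0 0 0;0 0 0 0 0;0 0 0 0 0;0 0 0 0 0;0 0 0 0 0;0 0 0 0 0;0 0 0 0 0;0 0 0 0 0;0 0 0 0 0;0 0 0 0 0;0 0 0 0 0;0 0 0 0.005 0;0 0 0 0.01 0;0 0 0 0 0")

```text
t: 51.95
ee_pos: [524.1, 94.2, 124.6]
orientation: [-3.138, -0.152, -0.004]
ft_force: [-0.8, 0.6, -1.8]
width: 32.3
```

Emit:
play_rows(increments="0 0.006 0.0005 0 0;0 0.006 0.0005 0 0;0 0.006 0.0005 0 0;0 0.006 0.0005 0 0;0 0.006 0.0005 0 0;0 0.006 0.0005 0 0;0 0 0 0 0;0 0 0 0 0;0 0 0 -0.005 0;0 0 0 -0.005 0;0 0 0 -0.003 0;0 0 0 -0.001 0;0 0 0 0 0")

```text
t: 53.25
ee_pos: [558.9, 97.1, 108.8]
orientation: [3.138, 0.152, -0.001]
ft_force: [0.6, 0.0, -1.3]
width: 32.6
```

Emit:
play_rows(increments="0 0 0 -0.001 0;0 0 0 0 0;1 0 0 0 0;1 0 0 0 0;1 0 0 0 0;1 0 0 0 0;1 0 0 0 0;1 0 0 0.01 0;1 0 0 0.02 0;1 0 0 0.03 0;1 0 0 0.01 0;1 0 0 0.05 0;1 0 0 0.05 0;1 0 0 0.03 0;1 0 0 0 0;1 0 0 0 0")

```text
t: 54.85
ee_pos: [559.0, 97.1, 308.2]
orientation: [-3.138, -0.152, -0.001]
ft_force: [0.1, 0.9, 0.2]
width: 87.8
```

```bash
python3 cap.py
python3 - <<'E'
from h import *
from cap import sh
for n in ("side","top","wrist"):
    d,P,r,o=cam(n)
    m=(P[...,2]>190)&(P[...,2]<245)&(P[...,0]>650)&(P[...,0]<760)&(P[...,1]<210)&(P[...,1]>-100); q=P[m]
    if len(q): print(n,len(q),np.median(q,0).round(),np.percentile(q,[5,95],axis=0).round().tolist(),sh(np.median(q,0)))
    if n=="side": save("s16.png",cv2.resize(d["img"][70:290,180:390],None,fx=2.7,fy=2.7,interpolation=cv2.INTER_CUBIC))
E
```

```text
tcp [559.   97.1 308.2] [ 0.3 49.3] w 87.8
wrist 670 px [260. 169.] ztop 125 mid [558.3  97.7] size [26. 26.] shaker [-0.3 50. ] med [559.  98. 125.]
wrist 255 px [322. 276.] ztop 38 mid [388.   -9.9] size [19. 23.] shaker [-180.3  -40.4] med [389.  -8.  36.]
wrist 120 px [345. 283.] ztop 14 mid [368.3 -51.7] size [33. 10.] shaker [-204.  -80.] med [368. -52.  12.]
side 157 px [277. 168.] ztop 128 mid [560.2  96. ] size [25. 28.] shaker [ 1.4 48.1] med [561.  94. 125.]
side 98 px [194. 187.] ztop 40 mid [389.3 -12.5] size [18. 23.] shaker [-179.2  -43.1] med [391. -18.  36.]
side 52 px [179. 200.] ztop 16 mid [370.9 -57.6] size [34. 11.] shaker [-202.   -86.2] med [372. -59.  13.]
top 38 px [230. 186.] ztop 127 mid [537.7  93.5] size [27. 25.] shaker [-21.2  47.8] med [548.  95. 126.]
top 74 px [273. 252.] ztop 41 mid [387.3 -13.4] size [18. 19.] shaker [-181.3  -43.9] med [388. -14.  37.]
top 62 px [288. 260.] ztop 16 mid [368.2 -54.6] size [34. 10.] shaker [-204.4  -82.9] med [367. -54.  13.]
side 1050 [699.  39. 232.] [[677.0, -93.0, 204.0], [714.0, 203.0, 236.0]] [133.4 -22.4]
top 682 [697.   0. 231.] [[681.0, -89.0, 207.0], [710.0, 193.0, 235.0]] [128.4 -60.5]
wrist 7046 [687.  97. 231.] [[667.0, -33.0, 211.0], [701.0, 206.0, 233.0]] [127.9  36.9]
```

View pics/s16.png

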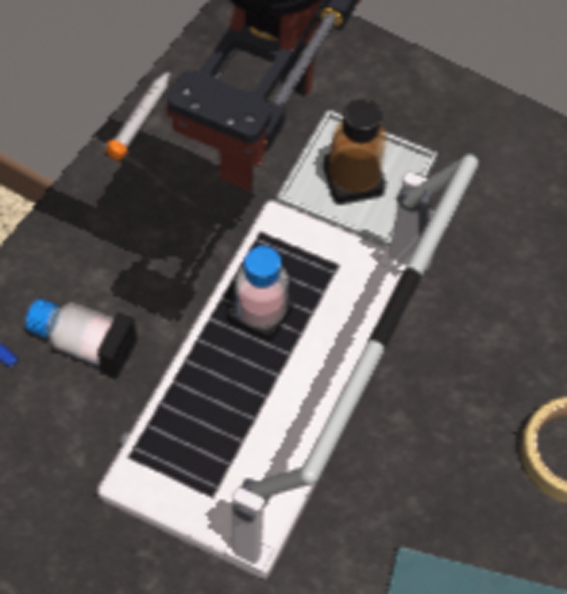

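Bottle 2 has been knocked off onto the bench: cap at (389,-12), boot towards the box. Bottle 1 stands well and the amber is in its tray. I'll locate bottle 2 and do it again.

```bash
cat > lie.py <<'E'
from h import *
import sys
x0,x1,y0,y1=map(float,sys.argv[1:5])
for n in ("side","top","wrist"):
    d,P,r,o=cam(n)
    m=(P[...,2]>14)&(P[...,2]<60)&(P[...,0]>x0)&(P[...,0]<x1)&(P[...,1]>y0)&(P[...,1]<y1)
    bl=blobs(m,60)
    if not bl: continue
    m=max(bl,key=lambda b:b[2])[0]; b=cv2.minAreaRect(P[m][:,:2].astype(np.float32)); print(n,m.sum(),np.round(b[0],1),np.round(b[1],1),cv2.boxPoints(b).round().tolist())
E
python3 lie.py 365 505 -70 90
```

```text
side 678 [427.1  -7.1] [96.6 49.1] [[375.0, 7.0], [385.0, -41.0], [479.0, -22.0], [470.0, 27.0]]
top 425 [424.2 -11.1] [94.9 31.8] [[375.0, -3.0], [380.0, -34.0], [474.0, -19.0], [469.0, 12.0]]
wrist 1946 [423.7  -3.6] [96.  46.4] [[372.0, 11.0], [380.0, -34.0], [475.0, -19.0], [467.0, 27.0]]
```

Emit:
play_rows(increments="0.5 -0.023 -0.0139 -0.02 0.55;0.5 -0.023 -0.0139 -0.02 0.55;0.5 -0.023 -0.0139 -0.02 0.55;0.5 -0.023 -0.0139 -0.02 0.55;0.5 -0.023 -0.0139 -0.02 0.55;0.5 -0.023 -0.0139 -0.02 0.55;0.5 -0.023 -0.0139 -0.02 0.55;0.5 -0.023 -0.0139 -0.02 0.55;0.5 0 0 -0.03 0;0.5 0 0 -0.02 0;0.5 0 0 0 0;0.5 0 0 0 0")

```text
t: 56.5
ee_pos: [375.2, -14.1, 98.2]
orientation: [-3.13, -0.272, 0.001]
ft_force: [-0.3, -0.1, -0.5]
width: 43.5
```

```bash
python3 wr.py w17.png|head -2; python3 lie.py 365 505 -45 60; python3 cap.py | grep -v "ztop 1[0-9] "
```

```text
tcp [375.2 -14.1  98.2] w 43.5 f [-0.3 -0.1 -0.5] jaw -80.1 camdir 10.4
shaker [-193.5  -43.3]
side 679 [427.3  -6.5] [95.7 49. ] [[376.0, 8.0], [385.0, -40.0], [479.0, -21.0], [470.0, 27.0]]
top 485 [434.1  -2.5] [72.8 45.9] [[394.0, 14.0], [402.0, -31.0], [474.0, -19.0], [466.0, 26.0]]
wrist 8751 [423.7  -4.2] [94.7 46.3] [[373.0, 10.0], [381.0, -35.0], [474.0, -19.0], [466.0, 27.0]]
tcp [376.  -14.1  99. ] [-192.7  -43.4] w 43.6
wrist 521 px [256. 187.] ztop 36 mid [388.2 -10.4] size [22. 27.] shaker [-180.2  -40.9] med [388.  -2.  32.]
side 158 px [277. 168.] ztop 129 mid [560.  96.] size [25. 28.] shaker [ 1.2 48.1] med [561.  94. 125.]
side 98 px [194. 187.] ztop 41 mid [390.6 -13.9] size [20. 22.] shaker [-178.1  -44.6] med [391. -18.  36.]
top 122 px [230. 183.] ztop 127 mid [556.4  97.6] size [25. 26.] shaker [-2.2 50. ] med [556.  97. 125.]
```

Emit:
play_rows(increments="0.5 -0.001 0.0015 -0.03 0;0.5 0 0 -0.03 0;0.5 0 0 -0.015 0;0.5 0 0 -0.005 0;0.5 0 0 0 0;0.5 0 0 0 0;0 0 0 0 0;0 0 0 0 0;0 0 0 0 0;0 0 0 0 0;0 0 0 0 0;0 0 0 0 0;0 0 0 0 0")

```text
t: 58.15
ee_pos: [374.2, -12.6, 18.1]
orientation: [3.13, 0.272, 0.0]
ft_force: [0.1, -1.8, 1.4]
width: 29.3
```

Emit:
play_rows(increments="0 0 0 0 0;0 0 0 0.01 0;0 0 0 0.02 0;0 0 0 0.02 0;0 0 0 0.02 0;0 0 0 0 0;0 0 0 0 0")

```text
t: 58.85
ee_pos: [374.0, -12.6, 88.3]
orientation: [3.13, 0.272, 0.001]
ft_force: [-0.5, 0.7, -0.5]
width: 28.9
```

```bash
python3 wr.py w18.png
```

```text
tcp [374.  -12.6  88.3] w 28.9 f [-0.5  0.7 -0.5] jaw -80.1 camdir 10.5
shaker [-194.4  -41.7]
10 559 z med/95 [106. 107.]
18 622 z med/95 [104. 106.]
26 459 z med/95 [104. 108.]
34 608 z med/95 [109. 111.]
42 687 z med/95 [109. 110.]
50 713 z med/95 [108. 109.]
58 731 z med/95 [107. 108.]
66 758 z med/95 [106. 107.]
74 766 z med/95 [105. 106.]
82 814 z med/95 [104. 105.]
90 823 z med/95 [103. 104.]
98 220 z med/95 [103. 104.]
114 233 z med/95 [-1.  1.]
122 317 z med/95 [-0.  1.]
130 254 z med/95 [-1.  1.]
```

Emit:
play_rows(increments="0 0.0074 -0.0009 0 -0.9;0 0.0074 -0.0009 0 -0.9;0 0.0074 -0.0009 0 -0.9;0 0.0074 -0.0009 0 -0.9;0 0.0074 -0.0009 0 -0.9;0 0 0 -0.015 0;0 0 0 -0.015 0;0 0 0 -0.006 0;0 0 0 0 0;0 0 0 0 0")

```text
t: 59.9
ee_pos: [411.3, -17.1, 52.2]
orientation: [-3.138, -0.149, 0.0]
ft_force: [-0.1, 0.7, -1.0]
width: 29.4
```

```bash
python3 wr.py w19.png
```

```text
tcp [411.3 -17.1  52.2] w 29.4 f [-0.1  0.7 -1. ] jaw -84.6 camdir 5.9
shaker [-157.8  -49.9]
10 568 z med/95 [70. 71.]
18 625 z med/95 [68. 70.]
26 442 z med/95 [68. 71.]
34 610 z med/95 [73. 75.]
42 696 z med/95 [73. 74.]
50 705 z med/95 [72. 73.]
58 733 z med/95 [71. 72.]
66 752 z med/95 [70. 71.]
74 766 z med/95 [69. 70.]
82 811 z med/95 [68. 69.]
90 827 z med/95 [67. 68.]
98 213 z med/95 [66. 68.]
106 582 z med/95 [28. 30.]
114 489 z med/95 [29. 31.]
```

Emit:
play_rows(increments="0 0.004 0.0004 0 0;0 0.004 0.0004 0 0;0 0.002 0.0002 0 0;0 0.002 0.0002 0 0;0 0.002 0.0002 0 0;0 0 0 0 0")

```text
t: 60.55
ee_pos: [421.9, -15.7, 51.5]
orientation: [-3.138, -0.149, 0.01]
ft_force: [-8.0, -2.6, 1.1]
width: 29.5
```

Emit:
play_rows(increments="0 0.002 0.0002 0 0;0 0.0013 0.0001 0.0035 0;0 0.0013 0.0001 0.0035 0;0 0.0013 0.0001 0.0035 0;0 0.0026 0.0003 0.0047 0;0 0.0026 0.0003 0.0047 0;0 0.0026 0.0003 0.0047 0;0 0.0034 0.0003 0.0042 0;0 0.0034 0.0003 0.0042 0;0 0.0034 0.0003 0.0042 0;0 0.004 0.0004 0.0033 0;0 0.004 0.0004 0.0033 0;0 0.004 0.0004 0.0033 0;0 0 0 0 0")

```text
t: 61.95
ee_pos: [459.4, -12.3, 99.6]
orientation: [3.138, 0.15, -0.006]
ft_force: [-8.2, -2.7, 9.1]
width: 29.8
```

```bash
python3 wr.py w20.png
```

```text
tcp [459.4 -12.3  99.6] w 29.8 f [-8.2 -2.7  9.1] jaw -84.5 camdir 5.9
shaker [-109.5  -49.8]
10 618 z med/95 [115. 117.]
18 705 z med/95 [108. 112.]
26 548 z med/95 [100. 104.]
34 536 z med/95 [100. 101.]
42 587 z med/95 [94. 98.]
50 531 z med/95 [86. 90.]
58 506 z med/95 [78. 82.]
66 444 z med/95 [70. 74.]
74 406 z med/95 [63. 67.]
82 318 z med/95 [55. 59.]
90 346 z med/95 [30. 31.]
98 328 z med/95 [30. 31.]
106 347 z med/95 [30. 31.]
114 358 z med/95 [30. 31.]
122 369 z med/95 [30. 31.]
130 71 z med/95 [30. 31.]
```

Emit:
play_rows(increments="0 0.002 0.0002 -0.0015 0;0 0.002 0.0002 -0.001 0;0 0.0043 0.0004 0.0024 0;0 0.0043 0.0004 0.0024 0;0 0.0043 0.0004 0.0024 0;0 0.0049 0.0005 0.0017 0;0 0.0049 0.0005 0.0017 0;0 0.0049 0.0005 0.0017 0;0 0 0 0 0")

```text
t: 62.9
ee_pos: [494.2, -9.2, 111.0]
orientation: [3.138, 0.15, 0.005]
ft_force: [-4.7, -1.9, 20.1]
width: 30.6
```

```bash
python3 wr.py w21.png | head -10
```

```text
tcp [494.2  -9.2 111. ] w 30.6 f [-4.7 -1.9 20.1] jaw -84.5 camdir 6.0
shaker [-74.5 -50.2]
10 571 z med/95 [126. 128.]
18 887 z med/95 [115. 124.]
26 513 z med/95 [103. 105.]
34 619 z med/95 [ 93. 101.]
42 496 z med/95 [73. 82.]
50 402 z med/95 [54. 61.]
58 276 z med/95 [30. 43.]
66 275 z med/95 [30. 31.]
```

Emit:
play_rows(increments="0 0.0045 0.0004 0.0005 0;0 0.0045 0.0004 0.0005 0;0 0.005 0.0005 0 0;0 0.005 0.0005 0 0;0 0.005 0.0005 0 0;0 0.0045 0.0004 -0.0005 0;0 0.0045 0.0004 -0.0005 0;0 0 0 0 0")

```text
t: 63.75
ee_pos: [528.0, -6.5, 112.1]
orientation: [3.137, 0.15, 0.007]
ft_force: [-6.3, -4.3, 28.5]
width: 30.5
```

```bash
python3 wr.py w22.png | head -7
```

```text
tcp [528.   -6.5 112.1] w 30.5 f [-6.3 -4.3 28.5] jaw -84.5 camdir 6.1
shaker [-40.6 -50.7]
10 531 z med/95 [125. 126.]
18 1010 z med/95 [110. 125.]
26 841 z med/95 [62. 95.]
34 236 z med/95 [30. 31.]
42 247 z med/95 [30. 31.]
```

Same signature as bottle 1. Releasing.

Emit:
play_rows(increments="0 -0.001 0 0.001 0;0 0 0 0.001 0;1 0 0 0 0;1 0 0 0 0;1 0 0 0 0;1 0 0 0 0;1 0 0 0 0;1 0 0 0 0;1 0 0 0.01 0;1 0 0 0.02 0;1 0 0 0.02 0;1 0 0 0.01 0;1 0 0 0 0;1 0 0 0 0")

```text
t: 65.2
ee_pos: [524.4, -6.0, 170.9]
orientation: [3.138, 0.149, 0.0]
ft_force: [-0.1, 1.0, -0.5]
width: 87.7
```

```bash
python3 cap.py
```

```text
tcp [524.4  -6.  170.9] [-44.2 -49.9] w 87.7
wrist 2383 px [105. 147.] ztop 125 mid [558.2  97. ] size [27. 28.] shaker [-0.5 49.3] med [559.  95. 124.]
wrist 1870 px [262. 201.] ztop 125 mid [532.4  -5.4] size [27. 26.] shaker [-36.2 -50.1] med [533.  -5. 124.]
wrist 91 px [293. 301.] ztop 13 mid [383.1 -55.3] size [ 9. 10.] shaker [-189.6  -85.1] med [384. -55.  11.]
side 157 px [277. 168.] ztop 128 mid [560.1  95.4] size [25. 28.] shaker [ 1.2 47.5] med [561.  93. 126.]
side 166 px [242. 195.] ztop 128 mid [541.7 -24.8] size [42. 61.] shaker [-28.8 -70.3] med [535. -10. 126.]
side 50 px [179. 200.] ztop 16 mid [371.  -57.8] size [34. 10.] shaker [-201.9  -86.4] med [373. -58.  13.]
top 94 px [228. 182.] ztop 128 mid [556.6  97.7] size [27. 26.] shaker [-2.  50.1] med [558. 100. 126.]
```

Emit:
play_rows(increments="1 0.0087 0.0005 -0.02 0;1 0 0 -0.02 0;1 0 0 -0.015 0;1 0 0 -0.008 0;1 0 0 0 0;0 0 0 0 0;0 0 0 0 0;0 0 0 0 0;0 0 0 0 0;0 0 0 0 0;0 0 0 0 0;0 0 0 0 0;0 0 0 0 0;0 0 0 0 0;0 0 0 0 0;0 0 0 0.005 0;0 0 0 0.01 0;0 0 0 0 0")

```text
t: 67.15
ee_pos: [534.4, -5.5, 124.5]
orientation: [3.138, 0.149, 0.004]
ft_force: [-0.2, -0.4, -0.8]
width: 32.5
```

Emit:
play_rows(increments="0 0.006 0.0006 0 0;0 0.006 0.0006 0 0;0 0.006 0.0006 0 0;0 0.006 0.0006 0 0;0 0.006 0.0006 0 0;0 0.0058 0.0006 0 0;0 0 0 0 0;0 0 0 0 0;0 0 0 -0.005 0;0 0 0 -0.005 0;0 0 0 -0.003 0;0 0 0 -0.002 0;0 0 0 0 0")

```text
t: 68.45
ee_pos: [569.1, -1.9, 108.0]
orientation: [-3.138, -0.149, 0.0]
ft_force: [-0.3, 0.2, -0.0]
width: 32.6
```

Emit:
play_rows(increments="1 0 0 0 0;1 0 0 0 0;1 0 0 0 0;1 0 0 0 0;1 0 0 0 0;1 0 0 0.01 0;1 0 0 0.02 0;1 0 0 0.03 0;1 0 0 0.01 0;1 0 0 0.05 0;1 0 0 0.05 0;1 0 0 0.03 0;1 0 0 0 0;1 0 0 0 0")

```text
t: 69.85
ee_pos: [569.0, -1.9, 308.1]
orientation: [3.138, 0.149, 0.001]
ft_force: [-1.1, -0.2, 0.3]
width: 87.9
```

```bash
python3 cap.py
```

```text
tcp [569.   -1.9 308.1] [  0.5 -50.2] w 87.9
wrist 730 px [167. 169.] ztop 125 mid [558.6  97.2] size [26. 27.] shaker [-0.1 49.4] med [559.  96. 124.]
wrist 664 px [261. 170.] ztop 125 mid [567.7  -1.6] size [26. 26.] shaker [ -0.7 -49.8] med [568.  -2. 124.]
wrist 141 px [282. 281.] ztop 14 mid [369.1 -53.9] size [34. 11.] shaker [-203.4  -82.3] med [371. -53.  12.]
side 158 px [277. 168.] ztop 128 mid [560.4  95.8] size [25. 28.] shaker [ 1.6 47.8] med [561.  93. 125.]
side 52 px [179. 200.] ztop 17 mid [371.3 -57.5] size [33. 10.] shaker [-201.6  -86.1] med [373. -59.  13.]
side 168 px [257. 202.] ztop 129 mid [570.2  -3.6] size [26. 27.] shaker [  1.6 -52. ] med [571.  -6. 126.]
top 54 px [227. 184.] ztop 416 mid [532.9  80.7] size [13.  8.] shaker [-27.2  35.5] med [551. 104. 125.]
top 40 px [271. 183.] ztop 167 mid [529.3   5. ] size [2. 6.] shaker [-38.2 -39.4] med [556.   0. 125.]
```

Both clear bottles stand on the row line at y ±50, with cap tops at z 125. Next, the bar: grip the rod, bring it over the top and lower it onto the caps.

Emit:
play_rows(increments="1 0.0114 0.0057 0 8.18;1 0.0114 0.0057 0 8.18;1 0.0114 0.0057 0 8.18;1 0.0114 0.0057 0 8.18;1 0.0114 0.0057 0 8.18;1 0.0114 0.0057 0 8.18;1 0.0114 0.0057 0 8.18;1 0.0114 0.0057 0 8.18;1 0.0114 0.0057 0 8.18;1 0.0114 0.0057 0 8.18;1 0.0114 0.0057 0 8.18;1 0 0 0 0;1 0 0 -0.03 0;1 0 0 -0.03 0;1 0 0 -0.025 0;1 0 0 -0.016 0;1 0 0 0 0")

```text
t: 71.7
ee_pos: [692.3, 60.4, 203.6]
orientation: [-2.114, -2.319, 0.007]
ft_force: [-0.1, -0.3, -0.2]
width: 87.9
```

Emit:
play_rows(increments="0 0 0 0 0;0 0 0 0 0;0 0 0 0 0;0 0 0 0 0;0 0 0 0 0;0 0 0 0 0;0 0 0 0 0;0 0 0 0 0;0 0 0 0 0;0 0 0 0 0;0 0 0 0 0;0 0 0 0 0")

```text
t: 72.9
ee_pos: [695.2, 60.9, 207.0]
orientation: [2.113, 2.323, 0.002]
ft_force: [5.4, 1.3, -2.8]
width: 13.0
```

Emit:
play_rows(increments="0 -0.0042 -0.0004 0.0017 0;0 -0.0042 -0.0004 0.0017 0;0 -0.0042 -0.0004 0.0015 0;0 -0.0042 -0.0004 0.0015 0;0 -0.0042 -0.0004 0.0013 0;0 -0.0044 -0.0004 0.0006 0;0 -0.0044 -0.0004 0.0006 0;0 -0.0044 -0.0004 0.0006 0;0 -0.0044 -0.0004 0.0006 0;0 -0.0045 -0.0004 -0.0003 0;0 -0.0045 -0.0004 -0.0003 0;0 -0.0045 -0.0004 -0.0003 0;0 -0.0045 -0.0004 -0.0003 0;0 -0.0043 -0.0004 -0.0012 0;0 -0.0043 -0.0004 -0.0012 0;0 -0.0043 -0.0004 -0.0012 0;0 -0.0043 -0.0004 -0.0012 0")

```text
t: 74.6
ee_pos: [622.7, 53.9, 213.0]
orientation: [2.111, 2.321, 0.006]
ft_force: [5.4, -0.4, 4.9]
width: 12.7
```

Emit:
play_rows(increments="0 -0.004 -0.0004 -0.002 0;0 -0.004 -0.0004 -0.002 0;0 -0.004 -0.0004 -0.002 0;0 -0.004 -0.0004 -0.002 0;0 -0.0035 -0.0003 -0.0028 0;0 -0.0035 -0.0003 -0.0028 0;0 -0.0035 -0.0003 -0.0028 0;0 -0.0035 -0.0003 -0.0028 0;0 -0.0029 -0.0003 -0.0034 0;0 -0.0029 -0.0003 -0.0034 0;0 -0.0029 -0.0003 -0.0034 0;0 -0.0029 -0.0003 -0.0034 0;0 -0.0021 -0.0002 -0.004 0;0 -0.0021 -0.0002 -0.004 0;0 -0.0021 -0.0002 -0.004 0;0 -0.0021 -0.0002 -0.004 0;0 0 0 0 0")

```text
t: 76.3
ee_pos: [570.2, 49.4, 161.4]
orientation: [-2.113, -2.323, 0.001]
ft_force: [3.2, 2.6, -3.5]
width: 13.2
```

```bash
python3 cap.py | grep "ztop 12"
python3 - <<'E'
from cap import *
t=ctrl.get_obs()["ee_pos"]; print(sh(t),t)
E
```

```text
wrist 723 px [234. 142.] ztop 125 mid [549.4  97.4] size [10. 25.] shaker [-9.2 50.5] med [550.  97. 124.]
side 80 px [259. 203.] ztop 129 mid [577.2  -3.6] size [12. 26.] shaker [  8.5 -52.7] med [577.  -7. 126.]
top 30 px [229. 186.] ztop 128 mid [547.3  99.8] size [ 8. 17.] shaker [-11.1  53.1] med [548.  99. 126.]
[7.  0.7] [570.42153259  49.42272969 161.91630065]
```

Emit:
play_rows(increments="0 -0.0013 -0.0001 -0.0043 0;0 -0.0013 -0.0001 -0.0043 0;0 -0.0013 -0.0001 -0.0043 0;0 -0.0013 -0.0001 -0.0043 0;0 -0.0005 0 -0.0045 0;0 -0.0005 0 -0.0045 0;0 -0.0005 0 -0.0045 0;0 -0.0005 0 -0.0045 0;0 0.0001 0 -0.003 0;0 0.0001 0 -0.003 0;0 0.0001 0 -0.003 0;0 0 0 0 0;1 0 0 0 0;1 0 0 0 0;1 0 0 0 0;1 0 0 0 0;1 0 0 0 0;1 0 0 0 0;1 0 0 0 0;1 0 0 0 0")

```text
t: 78.45
ee_pos: [563.8, 48.8, 118.1]
orientation: [-2.114, -2.324, 0.0]
ft_force: [-0.0, -0.0, 0.5]
width: 73.9
```

Emit:
play_rows(increments="1 0 0 0.02 0;1 0 0 0.03 0;1 0 0 0.03 0;1 0 0 0.03 0;1 0 0 0.04 0;1 -0.03 -0.02 0.03 0;1 -0.03 -0.03 0 0;1 -0.03 -0.03 0 0;1 -0.03 -0.03 0 0;1 0 -0.03 0 0;1 0 -0.03 0 0;1 0 -0.03 0 0;1 0 0 0 0;1 0 0 0 0")

```text
t: 79.85
ee_pos: [443.6, -151.3, 298.0]
orientation: [-2.115, -2.322, -0.0]
ft_force: [0.6, -0.2, 0.1]
width: 87.6
```

```bash
python3 cap.py
python3 - <<'E'
from h import *
from cap import sh
a,P,r,o=cam("side"); b,P2,*_=cam("top")
q=P[(P[...,2]>100)&(P[...,2]<155)]
for Q,n in((P,"side"),(P2,"top")):
    S=Q[...,:2]-np.array([563.5,48]); xs=S@[.995,.098]; ys=S@[-.098,.995]
    for y in(-120,-95,-10,10,100,130):
        m=(np.abs(xs)<25)&(np.abs(ys-y)<8)&(Q[...,2]>60)
        if m.sum()>5: print(n,y,m.sum(),"rod top z",np.percentile(Q[m][:,2],80).round(),"x_s",np.median(xs[m]).round(1))
save("end.png",np.hstack([cv2.resize(a["img"][70:290,200:350],(400,587),interpolation=cv2.INTER_CUBIC),cv2.resize(b["img"][110:260,125:335],(400,286),interpolation=cv2.INTER_CUBIC) if 0 else cv2.copyMakeBorder(cv2.resize(b["img"][110:260,125:335],(400,286),interpolation=cv2.INTER_CUBIC),0,301,0,0,cv2.BORDER_CONSTANT)]))
E
```

```text
tcp [ 443.6 -151.3  298. ] [-138.9 -186.6] w 87.6
wrist 611 px [401.  26.] ztop 125 mid [558.3  -3.5] size [13. 26.] shaker [-10.3 -50.7] med [558.  -5. 124.]
wrist 233 px [208.  72.] ztop 13 mid [367.9 -55.1] size [35. 11.] shaker [-204.7  -83.5] med [369. -55.  12.]
side 22 px [273. 165.] ztop 128 mid [549.4  94.3] size [ 7. 21.] shaker [-9.5 47.5] med [549.  96. 126.]
side 44 px [280. 170.] ztop 129 mid [571.3  93. ] size [ 9. 29.] shaker [12.1 44. ] med [571.  92. 125.]
side 27 px [253. 199.] ztop 129 mid [558.9  -4.4] size [ 6. 21.] shaker [ -9.7 -51.7] med [559.  -4. 127.]
side 29 px [182. 202.] ztop 16 mid [381.7 -58.3] size [17.  8.] shaker [-191.3  -87.9] med [379. -59.  13.]
side 33 px [261. 205.] ztop 128 mid [581.1  -3.7] size [ 6. 18.] shaker [ 12.4 -53.1] med [581.  -7. 125.]
top 45 px [271. 183.] ztop 128 mid [557.6  -2.1] size [12. 24.] shaker [-10.8 -49.3] med [558.  -4. 126.]
top 38 px [230. 186.] ztop 128 mid [547.5  96.1] size [ 8. 24.] shaker [-11.2  49.4] med [548.  96. 125.]
top 61 px [288. 260.] ztop 16 mid [367.3 -54.6] size [36. 10.] shaker [-205.3  -82.9] med [367. -54.  13.]
side -120 46 rod top z 140.0 x_s 5.7
side -95 45 rod top z 140.0 x_s 5.7
side -10 41 rod top z 141.0 x_s 4.1
side 10 40 rod top z 141.0 x_s 4.5
side 100 33 rod top z 141.0 x_s 3.4
side 130 35 rod top z 141.0 x_s 4.9
top -120 35 rod top z 140.0 x_s 0.4
top -95 41 rod top z 139.0 x_s 0.5
top -10 39 rod top z 141.0 x_s 0.7
top 10 42 rod top z 140.0 x_s 0.0
top 100 40 rod top z 140.0 x_s -0.6
top 130 36 rod top z 140.0 x_s -0.5
```

View pics/end.png

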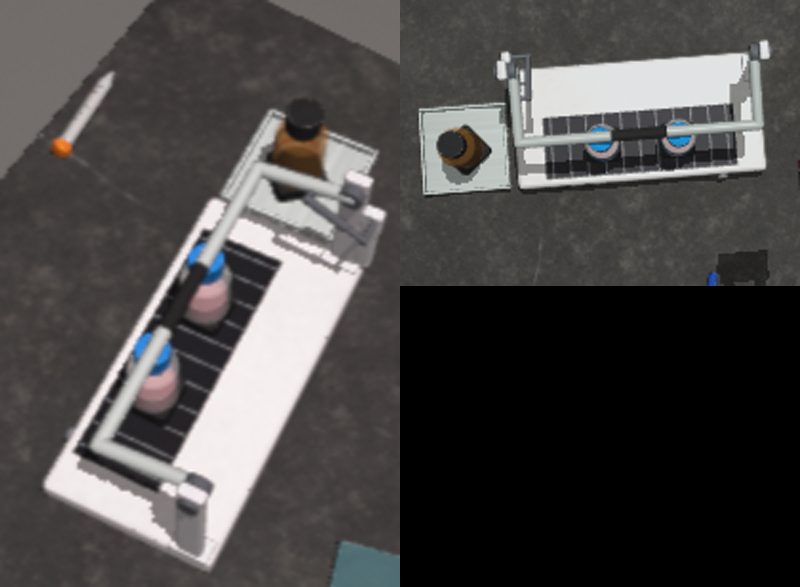

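The picture shows the bar over both caps, at left-panel pixels (207,262) and (152,355), with amber standing in the tray. I'll let it settle a moment and re-check numerically before handing in.

Emit:
play_rows(increments="1 0 0 0 0;1 0 0 0 0;1 0 0 0 0;1 0 0 0 0;1 0 0 0 0;1 0 0 0 0;1 0 0 0 0;1 0 0 0 0;1 0 0 0 0;1 0 0 0 0;1 0 0 0 0;1 0 0 0 0;1 0 0 0 0;1 0 0 0 0;1 0 0 0 0;1 0 0 0 0;1 0 0 0 0;1 0 0 0 0;1 0 0 0 0;1 0 0 0 0")

```text
t: 82.1
ee_pos: [443.8, -151.2, 298.1]
orientation: [2.114, 2.324, -0.0]
ft_force: [-0.8, 0.1, 0.4]
width: 87.7
```

Run:
```python
from h import *
ok=True
for n in("side","top"):
    d,Q,r,o=cam(n); hsv=cv2.cvtColor(d["img"],cv2.COLOR_RGB2HSV).astype(int)
    S=Q[...,:2]-np.array([563.5,48]); xs=S@[.995,.098]; ys=S@[-.098,.995]
    blue=(hsv[...,0]>95)&(hsv[...,0]<114)&(hsv[...,1]>150)
    z=[]
    for y in(-95,0,100):
        m=(np.abs(xs)<25)&(np.abs(ys-y)<8)&(Q[...,2]>60); z.append(np.percentile(Q[m][:,2],80).round())
    cz=[(int((m:=blue&(np.abs(xs)<25)&(np.abs(ys-y)<25)&(Q[...,2]>100)).sum()),np.median(Q[m][:,2]).round()) for y in(-50,50)]
    am=(np.abs(Q[...,0]-547)<30)&(np.abs(Q[...,1]-290)<30)&(Q[...,2]>105)
    print(n,"rod top",z,"caps",cz,"amber top",np.median(Q[am],0).round())
    ok&=max(z)<144 and all(c[0]>10 and abs(c[1]-125)<6 for c in cz)
if ok: print(ctrl.close_job())
```

```text
side rod top [np.float64(141.0), np.float64(141.0), np.float64(141.0)] caps [(60, np.float64(125.0)), (61, np.float64(126.0))] amber top [550. 285. 113.]
top rod top [np.float64(141.0), np.float64(140.0), np.float64(140.0)] caps [(53, np.float64(125.0)), (51, np.float64(126.0))] amber top [545. 288. 112.]
the job is handed in; nothing more can be done
None
```

The changeover is done and handed in at about 82 s of the 210 s allowed. The bar was swung right back, the amber bottle was stood in the steel tray, and both clear bottles present now stand on the mat with the bar down on their caps. I saw only two clear bottles; there was no sign of a third.

**How the bottles were stood up:** The gripper cannot tilt, so I held each bottle by its cap and levered its boot up over the shaker's front edge. I then set both on the row line, about 50 mm either side of the middle.

**What went wrong on the way:**
- **First grips:** two cap grips on the first bottle held it stiffly level instead of letting it swing, so I changed to the levering.
- **Slip:** its boot slipped off the edge once at about 50° and was re-hooked.
- **Knock:** after I had placed it, the same bottle was knocked off the mat and had to be stood up again.

**Last checks, both cameras, with the robot clear:**
- **Bar:** rod top at z 140–141 mm along its length, so its underside is at about 126–127 mm.
- **Caps:** 125–126 mm, so the bar bears on both caps within the 1–2 mm measuring error.
- **Amber bottle:** upright in the tray, cap top at z 112–113 mm against the expected 112 mm.

No check failed. The cameras differed by up to about 5 mm on x and y positions.

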